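# Change ear defenders over to the other folding hook

### The arm

A 6-joint arm with a two-finger parallel gripper is mounted at the origin on the work surface. World frame = base frame: x ahead of the robot, y to its left, z up, the work surface at z = 0. Lengths are in m, angles in rad, forces in N, time in s.
With the tool pointing down it reaches from about 0.375 to 0.9 m from the base axis. Payload 3.1 kg.
Tool frame: the origin (TCP) lies on the centre line of the jaws, within the pads' length; the fingertips stand 14 mm ahead of it and the grasp point (between the pads) lies 5 mm behind it; y points along the fingers, z is the direction in which the jaws open and shut, and the axes are right-handed (so a half turn about y gives the same grasp; the last joint's range is limited). The gripper opens to 87 mm and grips with 3 to 60 N. Pads are 19 mm wide; open, the fingers measure 117 mm over their backs; the gripper's body (75 mm by 190 mm) begins 51 mm behind the grasp point.
Start: joints at [0.973, 0.527, 1.433, -0, 1.181, -0.178], TCP at [0.255, 0.571, 0.237] pointing down, gripper open.
Joint ranges: [-3.08, 3.08], [-0.75, 2.2], [0.22, 2.44], [-1.43, 4.57], [0, 2.65], [-2.85, 2.85]. Speed limits (rad/s): [2.79, 2.79, 3.14, 3.14, 3.14, 3.14].

### API

Orientations are given as a unit quaternion [x, y, z, w].
In Python, from rig import robot, vision gives the robot as it stands.
- The arm moves only by the shell command python3 -m crank 'ROWS' [FORCE]. ROWS is JSON, a list of rows, each a list of 7 numbers: the shift along the tool's x, y, z as a fraction of full scale, then the turn, a rotation vector about the tool's x, y, z as a fraction of full scale, then the gripper command: -1 is shut, 1 is fully open, values between are in proportion. In form: [[x, y, z, wx, wy, wz, grip], ...]. A call has 1 to 10 rows; each row is the pose to reach, as a shift and turn from the pose commanded when the call began, along the tool's axes at that moment, turning the shorter way round; what a row does not reach only later rows make up. Full scale, the value 1, is 50 cm for a shift and pi rad for a turn. A row lasts 1/8 s, in which the tool goes at most 62.5 mm and 10.7 degrees, less where a joint would pass 70% of its speed; a pose out of reach is approached as far as the arm can. A call with a number of a shift or a turn outside -1 to 1 is refused whole. A call with a gripper value outside its range is refused whole. The fingers move at their own pace and stop on an object; FORCE is the grip in N (left out, the last holds). Time passes only in rows, so rows that repeat a pose let the fingers close. It gives the time, the measured TCP pose, the force and the opening at its end, in the units of the state.
- robot.get_obs(): the state, without advancing time (a new reading comes with each control period).
- vision.camera(name): name is "scene" or "top"; returns the picture (420x560x3 uint8, blue, green, red); there is no depth.
- vision.camera_info(name): a dict with "vfov" (degrees; the focal length in pixels is half the picture's height over the tangent of half this angle, whatever the lens; pixels are square), "cx", "cy" (the principal point, pixels), "world_from_camera" (4x4, takes a point from camera to world coordinates). Camera axes: x right, y up, looking along -z (the intrinsics and any distortion apply to the point x, -y, -z); pixel columns grow to the right and rows downward; lengths in m; the calibration is good to about 2 mm. A picture is of the moment at which its call begins. camera_info takes no time and is no camera call.
- robot.hand_in(): hands the job in, once; it reports no verdict.
The state is a dict: "time": time; "q": joint angles; "joint_velocities": joint speeds; "joint_torque": joint torques, N m; "position": TCP position; "tool_rot": TCP orientation; "ft_force": force on the tool from outside, world axes, zero at the start; "moment": the same for the moment, N m; "grip_width": finger opening in m.
Only numpy, scipy, OpenCV 4.12 (cv2) and the standard library are available. Lean on these libraries where they do the work, as an engineer would, in place of code of your own. Each camera call takes 0.05 s, during which the arm holds its last target.

### The job

The folding hook that carries the ear defenders will be in the way of the next job: fold the other, empty hook down as far as its stop, hang the ear defenders on it by the headband, then fold the emptied hook up again until its nose bears on the board. The hooks are only screwed into fibreboard and their stops are not all set alike, so feel for each stop and press the arm firmly home on it, some 15 N, without forcing it. Do not drop the ear defenders, and leave the other things on the bench alone.

Things in the scene. Friction and masses are not known exactly. Their poses are not given: they have to be found in the camera images.
- hook_a: Backplate (36 x 80 x 3 mm, screwed on) of the hook that carries the ear defenders at the start, arm down. Origin: on the board's front face at pivot height; -x is out of the board, y along it, z up. Pivot pin parallel to y, 20 mm out of the board, between cheeks 20 mm wide over all; two struts hold an adjustable stop pin under the arm, 50 mm from the pivot. Either hook may be the left one.
- hook_b: Backplate (36 x 80 x 3 mm, screwed on) of the hook that is empty and folded up at the start. Origin: on the board's front face at pivot height; -x is out of the board, y along it, z up. Pivot pin parallel to y, 20 mm out of the board, between cheeks 20 mm wide over all; two struts hold an adjustable stop pin under the arm, 50 mm from the pivot. 176 to 206 mm from hook_a, up to 20 mm higher or lower.
- flip_a (a joint): Arm of hook_a, rad: 0 = upright, parallel to the board; grows as it folds down and out; 1.57 = level. Stiff friction pivot, 0.55 N m: stays where left. Starts down on its stop, 1.57. Fully folded up its nose bears on the board, somewhere from -0.06 to 0.02: to be felt. Press it home with 10 to 20 N at its end; over 25 N damages it.
- flip_b (a joint): Arm of hook_b, rad: 0 = upright, parallel to the board; grows as it folds down and out; 1.57 = level. Stiff friction pivot, 0.55 N m: stays where left. Starts folded up, -0.03 to 0.12. Its lower stop is somewhere from 1.25 to 1.60: to be felt. Press it home with 10 to 20 N at its end; over 25 N damages it.
- grip_a (a point): Point on the centreline of hook_a's arm, 104 mm from the pivot: pinch the arm here across its 12 mm width. z along the arm outward, y across it, x to the nose's side. The arm is a dark steel bar 12 wide, 7 thick, 118 mm from pivot to end; the round nose (10 thick) stands 16 mm off the centreline at the end, up when the arm is down, towards the board when folded.
- grip_b (a point): The same point on the arm of hook_b, an arm of the same shape and size.
- muffs: Stiff ear defenders, 0.2-0.35 kg. Origin: underside of the black headband's crown, which rests on the arm. z up, y cup to cup, x across the band (24 wide, with its padding 10 thick at the crown; inner radius 70 mm). Cups (74 mm across) reach 30-72 mm to each side and hang to 159 mm below; the arm lies between them. Grip the 24 mm width 30 mm to one side of the arm, 7 mm lower; a finger fits behind.
- board: Free-standing fibreboard tool board fixed to the bench, 472 long, 345 high, 18 thick, with pine battens and feet behind. Origin: foot of its front face, mid-length; -x is out of the front, y along it, z up.
- tape: Roll of paper tape lying flat, 104 mm across, 24 high, origin under its centre; bystander.
- mallet: Wooden mallet lying on its side: head 65 x 125 x 58 high, handle 240 mm long to -x, origin under the head's centre; bystander.
- screws: Clear screw jar, 60 mm across, 75 high, origin under its centre; bystander.
Things that resemble listed ones, but are neither listed nor needed, are in the scene too. There is more than one size of the muffs; the job needs the larger.

How it is judged:
By the outcome, as a careful person would: the job done as asked, in the order asked, and still so for the second after the job is handed in, with the robot touching nothing.
It also fails if it takes over 72 s, if anything falls off the work surface, if the arm or the gripper's body presses on something with over 40 N, if the wrist force passes 120 N, or if a joint passes its speed limit or range.

## Working session

There is one attempt and no reset: what is moved stays moved. The work goes in short steps, Python scripts to look and compute and a shell command to move; the robot and the scene stay as the last step left them, time stands still between calls to the robot, and variables do not carry over. Pictures are saved under pics/ and viewed, and the job is handed in when it is done.

```bash
ls -la; mkdir -p pics; python3 - <<'E'
from rig import robot, vision
import cv2, numpy as np
np.set_printoptions(precision=4,suppress=True)
o=robot.get_obs()
for k,v in o.items(): print(k,np.array(v))
for n in("scene","top"):
    print(n,{k:(np.array(v) if not np.isscalar(v) else v) for k,v in vision.camera_info(n).items()})
    cv2.imwrite(f"pics/{n}0.png",vision.camera(n))
E
```

```text
total 12
drwxr-xr-x  3 agent agent 4096 Dec  6 06:46 .
drwxr-xr-x 23 root  root  4096 Dec  6 06:46 ..
drwxr-xr-x  2 agent agent 4096 Dec  6 06:46 pics
time 0.0
q [ 0.9725  0.5285  1.4339 -0.      1.1814 -0.1785]
joint_velocities [-0.0016 -0.0001  0.001   0.0021 -0.      0.0001]
joint_torque [ -0.0002 -44.0036 -17.6597   0.0632   0.0582  -0.0001]
position [0.2543 0.5702 0.2356]
tool_rot [ 0.6923 -0.1476  0.147  -0.6909]
ft_force [-0.2601  0.581  -0.5789]
moment [-0.0333 -0.0758  0.0237]
grip_width 0.0868488317528935
scene {'vfov': 54.24392954650279, 'cx': 282.2402992735197, 'cy': 212.22177801165535, 'world_from_camera': array([[ 0.5804, -0.6967,  0.4216,  0.9579],
       [ 0.8142,  0.5067, -0.2836, -0.1245],
       [-0.0161,  0.5079,  0.8613,  0.8695],
       [ 0.    ,  0.    ,  0.    ,  1.    ]])}
top {'vfov': 43.41901643226994, 'cx': 285.98980029886314, 'cy': 208.49601535530496, 'world_from_camera': array([[ 0.0056,  0.9875, -0.1578,  0.4537],
       [-1.    ,  0.0062,  0.0032,  0.0715],
       [ 0.0041,  0.1578,  0.9875,  1.1714],
       [ 0.    ,  0.    ,  0.    ,  1.    ]])}
```

View pics/scene0.png

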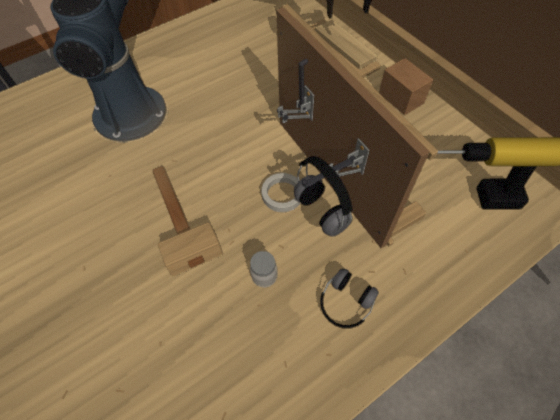

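View pics/top0.png

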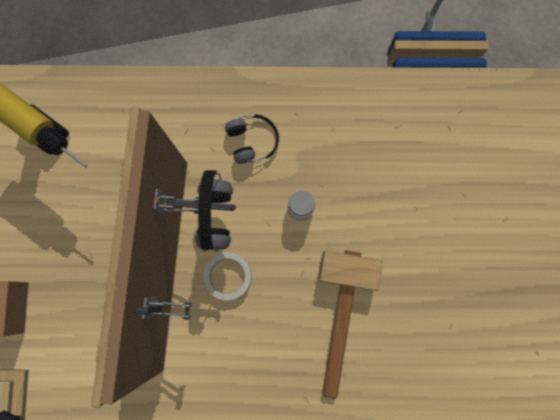

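The scene view shows the board, with the muffs on the hook near px (345,165) and the empty folded hook near (303,80). In the top view the muffs hook is at about (200,205), the empty one at (165,308), and the smaller decoy muffs at (255,140). I'll zoom in.

```bash
cat > h.py <<'E'
from rig import robot, vision
import cv2, numpy as np
from scipy.optimize import least_squares
from scipy.spatial.transform import Rotation as R
np.set_printoptions(precision=4,suppress=True)
CI={n:vision.camera_info(n) for n in("scene","top")}
def proj(n,P):
    c=CI[n];T=np.linalg.inv(np.array(c["world_from_camera"]));f=210/np.tan(np.radians(c["vfov"])/2)
    P=np.atleast_2d(P);p=P@T[:3,:3].T+T[:3,3]
    return np.c_[c["cx"]+f*p[:,0]/-p[:,2],c["cy"]-f*p[:,1]/-p[:,2]]
def ray(n,uv):
    c=CI[n];T=np.array(c["world_from_camera"]);f=210/np.tan(np.radians(c["vfov"])/2)
    d=T[:3,:3]@np.array([(uv[0]-c["cx"])/f,-(uv[1]-c["cy"])/f,-1.]);return T[:3,3],d/np.linalg.norm(d)
def tri(a,b):
    o1,d1=ray("scene",a);o2,d2=ray("top",b)
    s=np.linalg.lstsq(np.c_[d1,-d2],o2-o1,rcond=None)[0]
    p,q=o1+s[0]*d1,o2+s[1]*d2;return (p+q)/2,np.linalg.norm(p-q)
def atz(n,uv,z):
    o,d=ray(n,uv);return o+d*(z-o[2])/d[2]
def crop(img,x0,y0,x1,y1,k,fn):
    cv2.imwrite(fn,cv2.resize(img[y0:y1,x0:x1],None,fx=k,fy=k,interpolation=cv2.INTER_CUBIC))
E
python3 - <<'E'
from h import *
s=cv2.imread("pics/scene0.png");t=cv2.imread("pics/top0.png")
crop(s,260,0,450,150,4,"pics/s_b.png");crop(s,260,110,450,250,4,"pics/s_a.png")
crop(t,90,100,270,250,4,"pics/t_a.png");crop(t,80,230,260,410,3,"pics/t_b.png")
E
```

```text
(no output)
```

View pics/s_b.png

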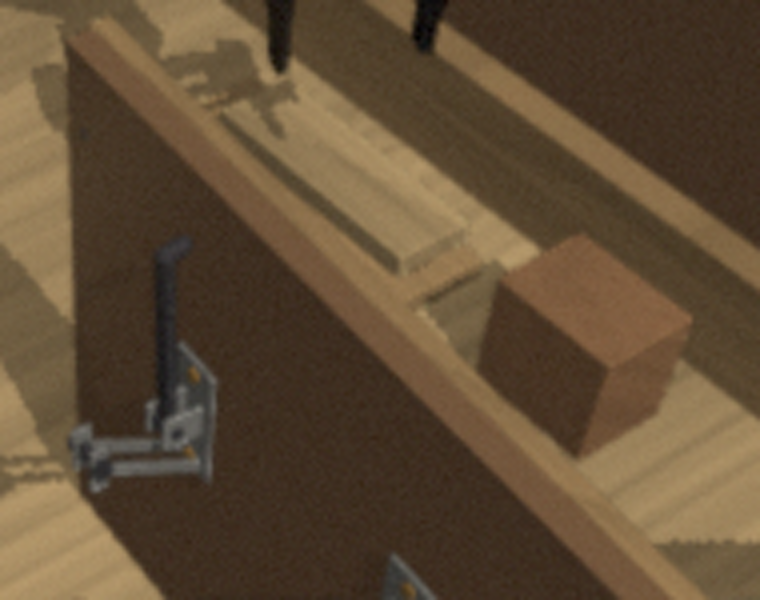

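View pics/s_a.png

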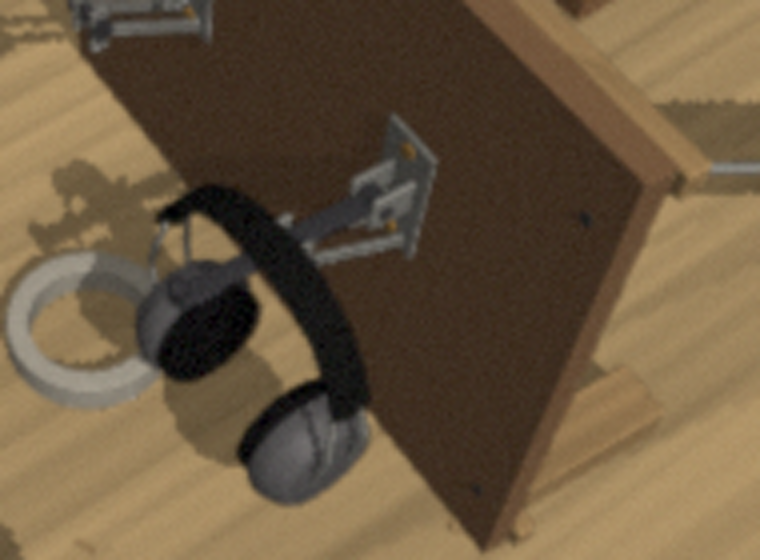

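View pics/t_a.png

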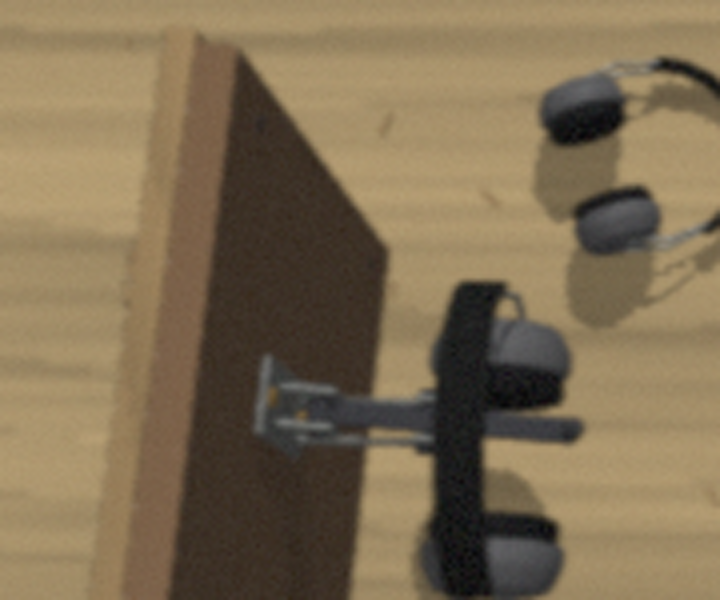

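View pics/t_b.png

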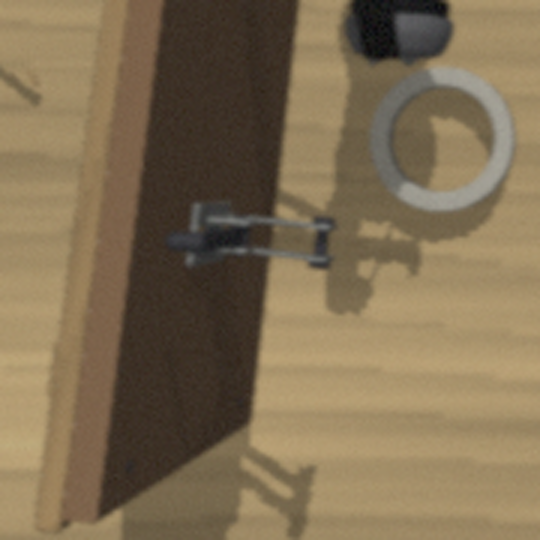

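```bash
cat > fit.py <<'E'
from h import *
C=np.array([[0,.236,.345],[0,.236,0],[0,-.236,.345],[0,-.236,0]])
# board +y -> world -x (near robot)
S=np.array([[277,10],[279.5,121],[421.2,156.2],[381.8,247]]);T=np.array([[112.3,403.3],[163.3,370.7],[149.5,112],[187,162.5]])
def bw(p,P): return P@R.from_euler('z',p[2]).as_matrix().T+np.array([p[0],p[1],0])
f=lambda p: np.r_[(proj("scene",bw(p,C))-S).ravel(),(proj("top",bw(p,C))-T).ravel()]
r=least_squares(f,[.5,.3,np.pi/2],loss='soft_l1')
print(r.x,np.degrees(r.x[2]),f(r.x).reshape(-1,2))
np.save("board.npy",r.x)
E
python3 - <<'E'
from fit import *
for nm,a,b in[("A nose",(306,181),(233.5,207)),("A pivot mid",(353.5,160.5),(167,202.5)),("B nose",(306,61),(137,310)),("B pinR end",(284,120),(187.5,317.5))]:
    P,e=tri(a,b); 
    p=r.x; q=R.from_euler('z',p[2]).as_matrix().T@(P-[p[0],p[1],0])
    print(nm,P,e,"board:",q)
E
```

```text
[0.5151 0.3103 1.4949] 85.64980423291354 [[-2.6051 -3.9186]
 [-1.1482 -0.497 ]
 [ 2.8774  0.2614]
 [ 0.5056  2.0763]
 [-1.1019  6.4149]
 [ 0.005   3.7071]
 [ 0.2984 -3.8253]
 [ 0.7508 -2.0451]]
A nose [0.6088 0.1659 0.2187] 0.00309694125040363 board: [-0.1369 -0.1044  0.2187]
A pivot mid [0.6172 0.2877 0.2003] 0.006300221852018001 board: [-0.0148 -0.1035  0.2003]
B nose [0.4245 0.3051 0.3111] 0.002575050522494353 board: [-0.012   0.0899  0.3111]
B pinR end [0.4079 0.2552 0.1571] 0.0056246070165485145 board: [-0.0631  0.1027  0.1571]
```

Residuals grow outward, a sign of barrel distortion. I'll fit k1 per camera along with the board.

```bash
cat > fit2.py <<'E'
from h import *
from fit import C,S,T,bw
def foc(n): return 210/np.tan(np.radians(CI[n]["vfov"])/2)
def projd(n,P,k):
    c=CI[n];f=foc(n);c0=np.array([c["cx"],c["cy"]])
    m=(proj(n,P)-c0)/f; r2=(m**2).sum(1,keepdims=True)
    return c0+f*m*(1+k*r2)
def undist(n,uv,k):
    c=CI[n];f=foc(n);K=np.array([[f,0,c["cx"]],[0,f,c["cy"]],[0,0,1]])
    return cv2.undistortPoints(np.array(uv,float).reshape(-1,1,2),K,np.array([k,0,0,0.]),P=K).reshape(-1,2)
g=lambda p: np.r_[(projd("scene",bw(p,C),p[3])-S).ravel(),(projd("top",bw(p,C),p[4])-T).ravel()]
r=least_squares(g,[.5,.3,np.pi/2,0,0],loss='soft_l1')
if __name__=="__main__":
    print(r.x);print(g(r.x).reshape(-1,2)); print(np.sqrt(np.diag(np.linalg.inv(r.jac.T@r.jac))))
KS,KT=r.x[3],r.x[4]; BP=r.x
def tri2(a,b): return tri(undist("scene",a,KS)[0],undist("top",b,KT)[0])
def tob(P): return R.from_euler('z',BP[2]).as_matrix().T@(P-[BP[0],BP[1],0])
E
python3 fit2.py
python3 - <<'E'
from fit2 import *
for nm,a,b in[("A nose",(306,181),(233.5,207)),("A pivot mid",(353.5,160.5),(167,202.5)),("B nose",(306,61),(137,310)),("B pinR end",(284,120),(187.5,317.5))]:
    P,e=tri2(a,b);print(nm,P,e,"board:",tob(P))
E
```

```text
[0.5151 0.3103 1.4949] 85.64980423291354 [[-2.6051 -3.9186]
 [-1.1482 -0.497 ]
 [ 2.8774  0.2614]
 [ 0.5056  2.0763]
 [-1.1019  6.4149]
 [ 0.005   3.7071]
 [ 0.2984 -3.8253]
 [ 0.7508 -2.0451]]
[ 0.5122  0.3157  1.4845 -0.1161 -0.1525]
[[-0.1176  0.3553]
 [ 0.5842 -1.717 ]
 [ 0.5347 -0.8806]
 [-0.2123  0.1628]
 [ 0.8041  0.0449]
 [-0.68    0.9465]
 [ 0.5627 -0.4977]
 [ 0.0547 -0.4434]]
[0.001  0.0011 0.0039 0.02   0.0187]
[0.5151 0.3103 1.4949] 85.64980423291354 [[-2.6051 -3.9186]
 [-1.1482 -0.497 ]
 [ 2.8774  0.2614]
 [ 0.5056  2.0763]
 [-1.1019  6.4149]
 [ 0.005   3.7071]
 [ 0.2984 -3.8253]
 [ 0.7508 -2.0451]]
A nose [0.6088 0.166  0.2187] 0.0030283157929509637 board: [-0.1409 -0.1091  0.2187]
A pivot mid [0.6171 0.2892 0.2002] 0.006932200216967412 board: [-0.0174 -0.1068  0.2002]
B nose [0.4215 0.3086 0.3138] 0.0029362101141379494 board: [-0.015   0.0897  0.3138]
B pinR end [0.4052 0.2575 0.1553] 0.005069467409835827 board: [-0.0673  0.1016  0.1553]
```

```bash
cat > ov.py <<'E'
from fit2 import *
def b2w(P): return bw(BP,np.atleast_2d(P))
def armpts(y,z,phi):
    u=np.array([-np.sin(phi),0,np.cos(phi)]);n=np.array([np.cos(phi),0,np.sin(phi)]) # nose side
    p0=np.array([-.02,y,z]);L=[]
    for w in(-.006,.006):
        for t in(-.0035,.0035):
            L.append((p0+[0,w,0]+n*t,p0+[0,w,0]+n*t+u*.118))
    e=p0+u*.113;L.append((e,e+n*.016)); L.append((p0-[0,.01,0],p0+[0,.01,0]))
    return L
def plate(y,z):
    c=[np.array([-.003,y+a*.018,z+b*.04]) for a,b in((-1,-1),(1,-1),(1,1),(-1,1))]
    return [(c[i],c[(i+1)%4]) for i in range(4)]
def draw(img,n,segs,col,k,off):
    K=KS if n=="scene" else KT
    for a,b in segs:
        q=(projd(n,b2w(np.array([a,b])),K)-off+.5)*k-.5
        cv2.line(img,*[tuple(np.round(v).astype(int).tolist()) for v in q],col,1,cv2.LINE_AA)
E
cat > t.py <<'E'
from ov import *
s=cv2.imread("pics/scene0.png");t=cv2.imread("pics/top0.png")
A=(-.107,.200,1.57);B=(.090,.196,.03)
import sys
if len(sys.argv)>1: v=list(map(float,sys.argv[1:]));A=v[:3];B=v[3:]
def mk(img,n,x0,y0,x1,y1,k):
    im=cv2.resize(img[y0:y1,x0:x1],None,fx=k,fy=k,interpolation=cv2.INTER_CUBIC)
    for H,c in((A,(0,255,0)),(B,(0,255,255))):
        draw(im,n,armpts(*H)+plate(*H[:2]),c,k,np.array([x0,y0]))
    return im
a=mk(s,"scene",275,50,375,125,4);b=mk(s,"scene",290,130,390,205,4)
c=mk(t,"top",120,280,220,355,4);d=mk(t,"top",140,170,240,245,4)
cv2.imwrite("pics/"+("ov.png"),np.vstack([np.hstack([a,b]),np.hstack([c,d])]))
E
python3 t.py|tail -1
```

```text
[ 0.7508 -2.0451]]
```

View pics/ov.png

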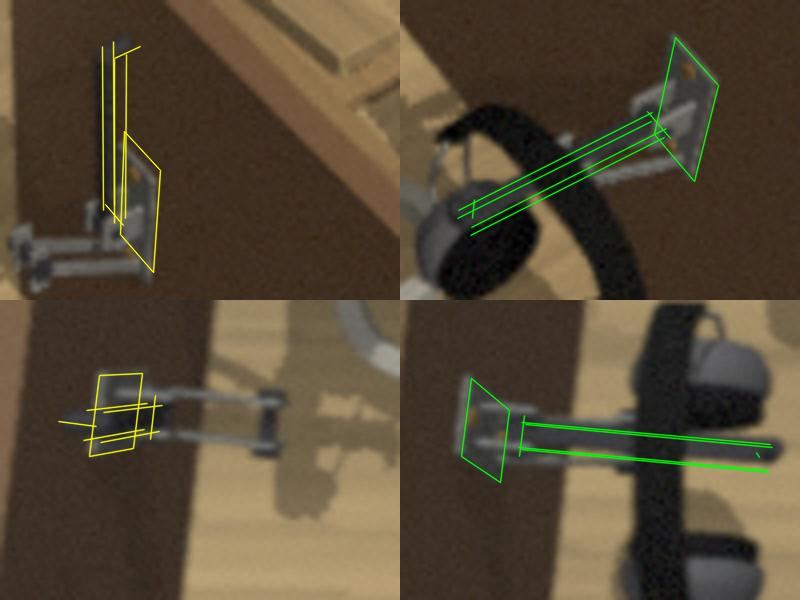

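```bash
python3 t.py -.1095 .2035 1.57 .091 .198 .075|tail -1
```

```text
[ 0.7508 -2.0451]]
```

View pics/ov.png

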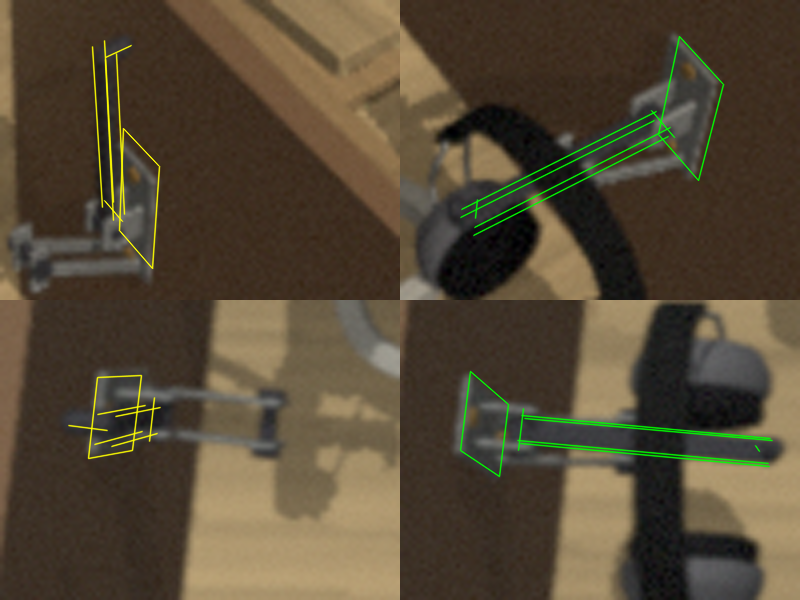

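```bash
sed -i 's/^print(r.x,np.deg/#&/' fit.py; cat > plan.py <<'E'
from ov import *
RB=R.from_euler('z',BP[2]).as_matrix()
HA=np.array([0,-.1095,.2025]);HB=np.array([0,.091,.1975])
def W(p): return RB@np.array(p)+[BP[0],BP[1],0]
def tool(d,jaw,cur):
    y=RB@np.array(d,float);y/=np.linalg.norm(y);z=RB@np.array(jaw,float);z-=y*(y@z);z/=np.linalg.norm(z)
    c=[np.c_[np.cross(y,s*z),y,s*z] for s in(1,-1)]
    return min(c,key=lambda M:(R.from_matrix(M).inv()*cur).magnitude())
def obs():
    o=robot.get_obs();return np.array(o["position"]),R.from_quat(o["tool_rot"]),o
def go(gp,d,jaw,board=True):
    """grasp point gp (board frame), direction d, jaw axis (board frame): print shift/turn fractions"""
    p,cur,o=obs();M=tool(d,jaw,cur)
    t=(W(gp) if board else np.array(gp))+M[:,1]*.005
    print("TCP target",t,"now",p,"shift/.5",cur.inv().apply(t-p)/.5,"turn/pi",(cur.inv()*R.from_matrix(M)).as_rotvec()/np.pi)
def st():
    p,c,o=obs();m=c.as_matrix();g=p-m[:,1]*.005
    print("t",o["time"],"grasp pt board",tob(g),"d",RB.T@m[:,1],"jaw",RB.T@m[:,2],"F board",RB.T@np.array(o["ft_force"]),"w",o["grip_width"])
    print("q",np.array(o["q"]))
def arm(H,phi,r=.104): return H+np.array([-.02-r*np.sin(phi),0,r*np.cos(phi)])
E
python3 - <<'E'
from plan import *
st();p,c,o=obs();print(c.as_matrix())
go(np.array([-.06,.091,.42]),(0,0,-1),(0,1,0))
go(np.array([-.024,.091,.2975]),(0,0,-1),(0,1,0))
# muffs band location: top crop centre at z~.215
for uv in((206.5,207.5),):
    u=undist("top",uv,KT)[0];P=atz("top",u,.216);print(P,tob(P))
E
```

```text
t 0.1 grasp pt board [0.2313 0.2788 0.2407] d [-0.0016  0.0009 -1.    ] jaw [ 0.9449 -0.3274 -0.0018] F board [-0.731  -0.0593  0.1584] w 0.08726853328544483
q [ 0.9724  0.5283  1.4337 -0.      1.1814 -0.1785]
[[ 0.9132 -0.001   0.4076]
 [-0.4076 -0.0016  0.9132]
 [-0.0003 -1.     -0.0018]]
TCP target [0.4164 0.2638 0.415 ] now [0.2544 0.5702 0.2357] shift/.5 [ 0.5455 -0.358  -0.4282] turn/pi [0.0006 0.3938 0.0003]
TCP target [0.4195 0.2997 0.2925] now [0.2544 0.5702 0.2357] shift/.5 [ 0.522  -0.1131 -0.3597] turn/pi [0.0006 0.3938 0.0003]
[0.6073 0.2147 0.216 ] [-0.0924 -0.1034  0.216 ]
```

```bash
python3 -m crank '[[0,-0.12,0,0,0,0,0.0],[0,-0.24,0,0,0,0,0.0],[0,-0.36,0,0,0,0,0.0],[0,-0.46,0,0,0.04,0,0.0],[0.1,-0.46,-0.08,0,0.1,0,0],[0.2,-0.46,-0.16,0,0.15,0,0],[0.3,-0.46,-0.24,0,0.2,0,0],[0.4,-0.46,-0.32,0,0.25,0,0],[0.5,-0.46,-0.39,0,0.3,0,0],[0.545,-0.46,-0.428,0,0.35,0,0]]'; python3 - <<'E'
from plan import *
st()
go(np.array([-.06,.091,.42]),(0,0,-1),(0,1,0))
cv2.imwrite("pics/s1.png",vision.camera("scene"));
E
```

```text
time: 1.35
position: [0.4172, 0.2617, 0.4661]
tool_rot: [0.511, -0.489, 0.489, -0.51]
ft_force: [1.0, 0.7, 0.4]
grip_width: 0.0435
t 1.35 grasp pt board [-0.0621  0.09    0.4711] d [-0.0009  0.0006 -1.    ] jaw [ 0.1294 -0.9916 -0.0007] F board [ 0.8237 -0.8835  0.365 ] w 0.043466553586343014
q [ 0.3331  0.1437  1.3877 -0.0006  1.6111  0.2896]
TCP target [0.4164 0.2638 0.415 ] now [0.4172 0.2617 0.4661] shift/.5 [-0.0045  0.1022 -0.0014] turn/pi [0.0002 0.0413 0.0003]
```

View pics/s1.png

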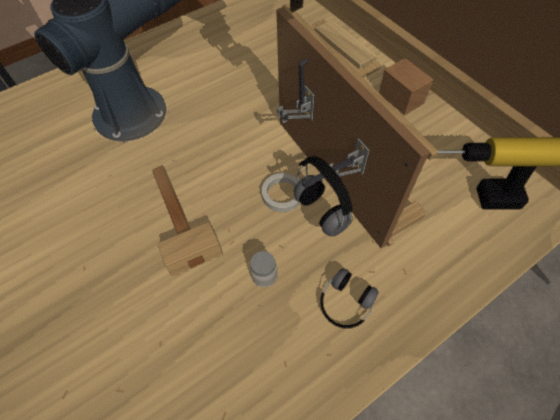

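```bash
python3 - <<'E'
from plan import *
s=np.sin(.21);c=np.cos(.21)
go(np.array([-.035,.091,.345]),(s,0,-c),(0,1,0))
E
```

```text
TCP target [0.4186 0.2898 0.3401] now [0.4187 0.2591 0.466 ] shift/.5 [-0.0623  0.2515  0.002 ] turn/pi [0.0039 0.0392 0.0681]
```

```bash
python3 -m crank '[[0,0.05,0,0.0039,0.04,0.068,0],[-0.02,0.1,0,0.0039,0.04,0.068,0],[-0.05,0.17,0.002,0.0039,0.04,0.068,0],[-0.06,0.22,0.002,0.0039,0.04,0.068,0],[-0.0623,0.25,0.002,0.0039,0.04,0.068,0],[-0.0623,0.2515,0.002,0.0039,0.04,0.068,0]]'; python3 - <<'E'
from plan import *
st()
s=vision.camera("scene");t=vision.camera("top")
crop(s,240,0,380,140,4,"pics/s2.png");crop(t,80,230,260,410,3,"pics/t2.png")
E
```

```text
time: 2.15
position: [0.4145, 0.2953, 0.3393]
tool_rot: [-0.425, 0.568, -0.463, 0.532]
ft_force: [0.8, -0.0, -0.2]
grip_width: 0.0434
t 2.15 grasp pt board [-0.0298  0.0955  0.3442] d [ 0.2107  0.0075 -0.9775] jaw [ 0.0125 -0.9999 -0.0049] F board [ 0.0492 -0.7871 -0.2409] w 0.04336014138225067
q [0.2803 0.2058 1.6675 0.2151 1.2062 0.2839]
```

View pics/s2.png

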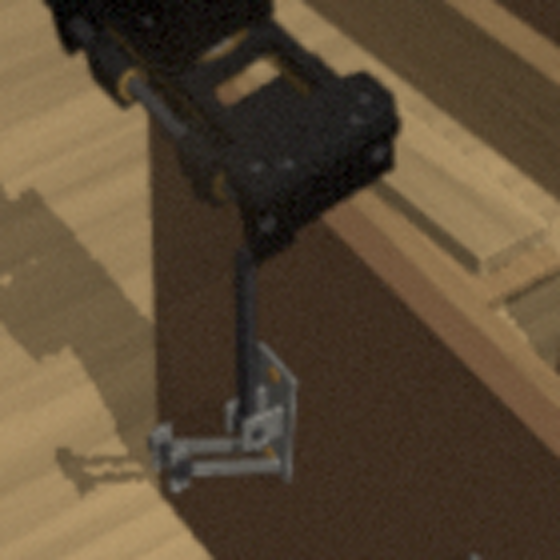

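View pics/t2.png

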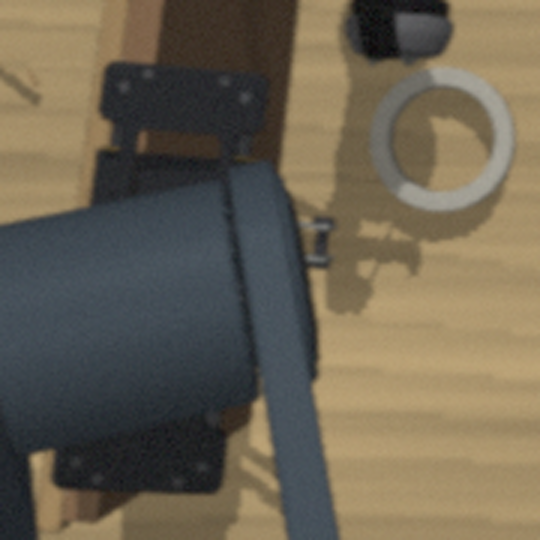

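```bash
python3 - <<'E'
from plan import *
s=np.sin(.21);c=np.cos(.21)
st();go(np.array([-.026,.091,.3015]),(s,0,-c),(0,1,0))
E
```

```text
t 2.25 grasp pt board [-0.0295  0.0943  0.3459] d [ 0.2122  0.0037 -0.9772] jaw [ 0.0121 -0.9999 -0.0012] F board [ 0.0536 -0.0182  0.5739] w 0.04370864373320188
q [0.28   0.2042 1.6649 0.2151 1.2063 0.284 ]
TCP target [0.4194 0.2987 0.2966] now [0.4158 0.2955 0.341 ] shift/.5 [0.0121 0.0882 0.0069] turn/pi [ 0.0012  0.0037 -0.0012]
```

```bash
python3 -m crank '[[0.012,0,0.007,0,0.004,0,0],[0.012,0.03,0.007,0,0.004,0,0],[0.012,0.06,0.007,0,0.004,0,0],[0.012,0.088,0.007,0,0.004,0,0],[0.012,0.088,0.007,0,0.004,0,0]]' 15; python3 - <<'E'
from plan import *
st()
s=vision.camera("scene");t=vision.camera("top")
crop(s,260,20,360,140,5,"pics/s3.png")
E
```

```text
time: 2.88
position: [0.4183, 0.2986, 0.2947]
tool_rot: [-0.422, 0.571, -0.466, 0.528]
ft_force: [-0.4, -0.0, 0.1]
grip_width: 0.0434
t 2.875 grasp pt board [-0.0262  0.092   0.2996] d [ 0.2108  0.0073 -0.9775] jaw [-0.0001 -1.     -0.0075] F board [-0.0495  0.4433  0.1056] w 0.043448402982474536
q [0.2848 0.2627 1.7233 0.2259 1.0951 0.2742]
```

View pics/s3.png

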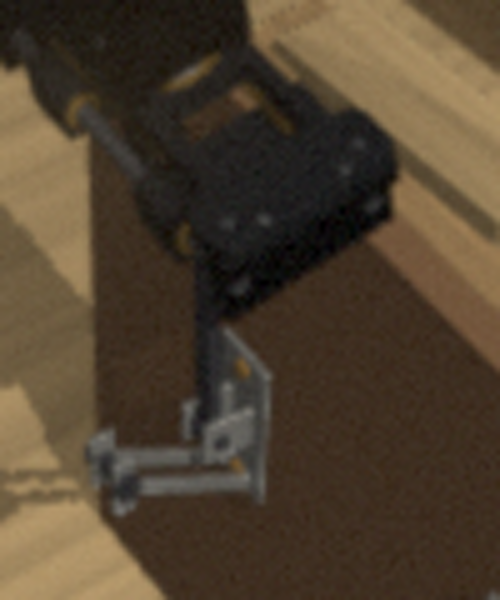

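The jaws straddle the upright arm, which disappears behind the near finger at px (205,250) of the crop. Closing.

```bash
python3 -m crank '[[0,0,0,0,0,0,-1],[0,0,0,0,0,0,-1],[0,0,0,0,0,0,-1],[0,0,0,0,0,0,-1],[0,0,0,0,0,0,-1]]' 15; python3 - <<'E'
from plan import *
st()
E
```

```text
time: 3.6
position: [0.4245, 0.2982, 0.297]
tool_rot: [-0.417, 0.568, -0.469, 0.532]
ft_force: [9.6, -0.8, -6.1]
grip_width: 0.0113
t 3.6 grasp pt board [-0.0261  0.0859  0.3019] d [ 0.2126 -0.0078 -0.9771] jaw [-0.0025 -1.      0.0074] F board [ 0.0109 -9.6392 -6.1348] w 0.011324527793366089
q [0.2826 0.262  1.7175 0.2227 1.0868 0.2741]
```

```bash
cat > arc.py <<'E'
from plan import *
import sys
def arc(H,phi0,phis,r=.104,dy=0):
    p,c,o=obs()
    for ph in phis:
        d=arm(H,ph,r)-arm(H,phi0,r)+[0,dy,0]
        print("phi %.3f"%ph,np.round(c.inv().apply(RB@d)/.5,4))
E
python3 -c "
from arc import *
arc(HB,.05,[.15,.3,.45,.6,.75,.9,1.0],dy=-.005)"
```

```text
phi 0.150 [ 0.0206 -0.0023  0.01  ]
phi 0.300 [ 0.0518 -0.002   0.0101]
phi 0.450 [0.0826 0.003  0.01  ]
phi 0.600 [0.1123 0.0126 0.01  ]
phi 0.750 [0.1402 0.0264 0.0099]
phi 0.900 [0.1657 0.0443 0.0098]
phi 1.000 [0.1811 0.0582 0.0097]
```

```bash
python3 -m crank '[[0,0,0.01,0,0,0,-1],[0.0206,-0.0023,0.01,0,0,0,-1],[0.036,-0.0022,0.01,0,0,0,-1],[0.0518,-0.002,0.01,0,0,0,-1]]' 15; python3 - <<'E'
from plan import *
st()
E
```

```text
time: 4.1
position: [0.4231, 0.2749, 0.2934]
tool_rot: [-0.417, 0.571, -0.466, 0.532]
ft_force: [0.7, 6.8, 0.7]
grip_width: 0.0118
t 4.1 grasp pt board [-0.0495  0.0853  0.2983] d [ 0.2187  0.001  -0.9758] jaw [-0.0019 -1.     -0.0015] F board [ 6.7939 -0.098   0.698 ] w 0.011751177070400326
q [0.2289 0.2503 1.7475 0.2375 1.0872 0.2124]
```

```bash
python3 -c "
from arc import *
arc(HB,.3,[.4,.5,.6,.7,.8,.9,1.0,1.05])"
```

```text
phi 0.400 [0.0206 0.0027 0.    ]
phi 0.500 [0.0409 0.0074 0.0001]
phi 0.600 [0.0605 0.0141 0.0001]
phi 0.700 [0.0794 0.0228 0.0002]
phi 0.800 [0.0974 0.0333 0.0002]
phi 0.900 [0.1142 0.0455 0.0003]
phi 1.000 [0.1297 0.0594 0.0003]
phi 1.050 [0.1369 0.0669 0.0004]
```

```bash
python3 -m crank '[[0.0206,0.0027,0,0,0,0,-1],[0.0409,0.0074,0,0,0,0,-1],[0.0605,0.0141,0,0,0,0,-1],[0.0794,0.0228,0,0,0,0,-1],[0.0974,0.0333,0,0,0,0,-1],[0.1142,0.0455,0,0,0,0,-1],[0.1297,0.0594,0,0,0,0,-1],[0.1369,0.0669,0,0,0,0,-1]]' 15; python3 - <<'E'
from arc import *
st();arc(HB,1.05,[1.1,1.15,1.2,1.25,1.3,1.35,1.4])
E
```

```text
time: 5.1
position: [0.4183, 0.2133, 0.2463]
tool_rot: [-0.419, 0.57, -0.467, 0.531]
ft_force: [1.0, 0.1, 8.3]
grip_width: 0.0117
t 5.1 grasp pt board [-0.1112  0.0848  0.2511] d [ 0.214  -0.0005 -0.9768] jaw [-0.0012 -1.      0.0002] F board [ 0.2129 -1.015   8.3038] w 0.011711095748747843
q [0.0957 0.2742 1.8734 0.258  0.9696 0.0394]
phi 1.100 [0.0068 0.0079 0.    ]
phi 1.150 [0.0132 0.0161 0.    ]
phi 1.200 [0.0191 0.0246 0.    ]
phi 1.250 [0.0247 0.0334 0.    ]
phi 1.300 [0.0298 0.0425 0.    ]
phi 1.350 [0.0344 0.0518 0.    ]
phi 1.400 [0.0386 0.0613 0.    ]
```

```bash
python3 -m crank '[[0.0034,0.004,0,0,0,0,-1],[0.0068,0.0079,0,0,0,0,-1],[0.01,0.012,0,0,0,0,-1],[0.0132,0.0161,0,0,0,0,-1],[0.0165,0.0205,0,0,0,0,-1]]'; cat > ft.py <<'E'
from arc import *
import sys
def ft(H,sgn=1):
    p,c,o=obs();m=c.as_matrix();g=tob(p-m[:,1]*.005);v=g-(H+[-.02,0,0])
    ph=np.arctan2(-v[0],v[2]);F=RB.T@np.array(o["ft_force"])
    tan=np.array([-np.cos(ph),0,-np.sin(ph)]);u=np.array([-np.sin(ph),0,np.cos(ph)])
    print("t %.3f phi %.4f r %.4f y %.4f | Ft(resist fold-down) %.2f Frad %.2f Fy %.2f"%(o["time"],ph,np.hypot(v[0],v[2]),g[1],-F@tan,F@u,F[1]))
ft({"a":HA,"b":HB}[sys.argv[1]])
E
python3 ft.py b; python3 -c "
from arc import *
arc(HB,1.175,[1.2,1.225,1.25,1.275,1.3,1.325,1.35])"
```

```text
time: 5.72
position: [0.4178, 0.2073, 0.2346]
tool_rot: [-0.419, 0.569, -0.467, 0.531]
ft_force: [0.6, -2.3, 7.0]
grip_width: 0.0119
t 5.725 phi 1.1630 r 0.1059 y 0.0847 | Ft(resist fold-down) 5.54 Frad 4.84 Fy -0.80
phi 1.200 [ 0.0029  0.0043 -0.    ]
phi 1.225 [ 0.0057  0.0087 -0.    ]
phi 1.250 [ 0.0085  0.0131 -0.    ]
phi 1.275 [ 0.0111  0.0176 -0.    ]
phi 1.300 [ 0.0135  0.0222 -0.    ]
phi 1.325 [ 0.0159  0.0268 -0.    ]
phi 1.350 [ 0.0182  0.0315 -0.    ]
```

```bash
python3 -m crank '[[0.0029,0.0043,0,0,0,0,-1],[0.0057,0.0087,0,0,0,0,-1]]' |tail -2; python3 ft.py b;  python3 -m crank '[[0.0028,0.0044,0,0,0,0,-1]]'|tail -1;  python3 ft.py b; python3 -m crank '[[0.0026,0.0045,0,0,0,0,-1]]'|tail -1;  python3 ft.py b
```

```text
ft_force: [1.9, -1.6, 8.2]
grip_width: 0.0118
t 5.975 phi 1.2133 r 0.1059 y 0.0847 | Ft(resist fold-down) 7.21 Frad 4.19 Fy -2.03
grip_width: 0.0113
t 6.100 phi 1.2383 r 0.1059 y 0.0847 | Ft(resist fold-down) 6.77 Frad 3.76 Fy -0.49
grip_width: 0.0116
t 6.225 phi 1.2631 r 0.1059 y 0.0847 | Ft(resist fold-down) 6.69 Frad 4.39 Fy -0.93
```

```bash
python3 -m crank '[[0.0024,0.0046,0,0,0,0,-1]]'|tail -1;  python3 ft.py b; python3 -m crank '[[0.0024,0.0046,0,0,0,0,-1]]'|tail -1;  python3 ft.py b
```

```text
grip_width: 0.0116
t 6.350 phi 1.2881 r 0.1059 y 0.0847 | Ft(resist fold-down) 6.33 Frad 4.64 Fy -0.31
grip_width: 0.0116
t 6.475 phi 1.3128 r 0.1059 y 0.0847 | Ft(resist fold-down) 7.37 Frad 4.66 Fy -1.16
```

```bash
python3 -m crank '[[0.0023,0.0047,0,0,0,0,-1]]'|tail -1;  python3 ft.py b; python3 -m crank '[[0.0022,0.0047,0,0,0,0,-1]]'|tail -1;  python3 ft.py b
```

```text
grip_width: 0.0118
t 6.600 phi 1.3378 r 0.1060 y 0.0847 | Ft(resist fold-down) 7.46 Frad 4.25 Fy -0.93
grip_width: 0.0115
t 6.725 phi 1.3625 r 0.1059 y 0.0847 | Ft(resist fold-down) 6.98 Frad 3.56 Fy -1.19
```

```bash
python3 -m crank '[[0.002,0.0048,0,0,0,0,-1]]'|tail -1;  python3 ft.py b; python3 -m crank '[[0.0019,0.0048,0,0,0,0,-1]]'|tail -1;  python3 ft.py b
```

```text
grip_width: 0.0114
t 6.850 phi 1.3875 r 0.1059 y 0.0847 | Ft(resist fold-down) 6.83 Frad 4.17 Fy -0.95
grip_width: 0.0121
t 6.975 phi 1.4120 r 0.1059 y 0.0847 | Ft(resist fold-down) 6.58 Frad 4.12 Fy -1.28
```

```bash
python3 -m crank '[[0.0018,0.0049,0,0,0,0,-1]]'|tail -1;  python3 ft.py b; python3 -m crank '[[0.0016,0.0049,0,0,0,0,-1]]'|tail -1;  python3 ft.py b
```

```text
grip_width: 0.0119
t 7.100 phi 1.4298 r 0.1059 y 0.0846 | Ft(resist fold-down) 20.50 Frad 7.51 Fy 1.97
grip_width: 0.0115
t 7.225 phi 1.4464 r 0.1056 y 0.0845 | Ft(resist fold-down) 21.31 Frad 6.36 Fy 2.85
```

```bash
python3 -m crank '[[0,0,0,0,0,0,-1]]'|tail -1;  python3 ft.py b
```

```text
grip_width: 0.0117
t 7.350 phi 1.4478 r 0.1056 y 0.0846 | Ft(resist fold-down) 17.40 Frad 5.68 Fy 1.94
```

```bash
python3 -m crank '[[0,0,0,0,0,0,-1],[0,0,0,0,0,0,-1]]'|tail -1;  python3 ft.py b; python3 -m crank '[[-0.001,-0.005,0,0,0,0,-1]]'|tail -1;  python3 ft.py b; python3 -m crank '[[0,-0.0,0,0,0,0,-0.4],[0,0,0,0,0,0,-0.3],[0,0,0,0,0,0,-0.2]]'|tail -1;  python3 ft.py b
```

```text
grip_width: 0.0115
t 7.600 phi 1.4479 r 0.1056 y 0.0846 | Ft(resist fold-down) 17.44 Frad 5.76 Fy 1.75
grip_width: 0.0114
t 7.725 phi 1.4377 r 0.1057 y 0.0847 | Ft(resist fold-down) -5.05 Frad -4.91 Fy -4.22
grip_width: 0.0309
t 8.100 phi 1.4535 r 0.1059 y 0.0872 | Ft(resist fold-down) 0.99 Frad -0.03 Fy 0.09
```

```bash
python3 -m crank '[[0,0,0.0046,0,0,0,-0.5],[0,0,0.0046,0,0,0,-1],[0,0,0.0046,0,0,0,-1],[0,0,0.0046,0,0,0,-1]]' 25|tail -1;  python3 ft.py b; python3 -m crank '[[0.0003,0.0016,0,0,0,0,-1]]'|tail -1;  python3 ft.py b
```

```text
grip_width: 0.0111
t 8.600 phi 1.4500 r 0.1058 y 0.0846 | Ft(resist fold-down) 0.75 Frad -0.92 Fy 0.57
grip_width: 0.0113
t 8.725 phi 1.4525 r 0.1058 y 0.0845 | Ft(resist fold-down) 9.53 Frad 4.01 Fy 2.92
```

```bash
python3 -m crank '[[0.0002,0.0012,0,0,0,0,-1]]'|tail -1;  python3 ft.py b; python3 -m crank '[[0,0,0,0,0,0,-1]]'|tail -1;  python3 ft.py b
```

```text
grip_width: 0.0115
t 8.850 phi 1.4543 r 0.1058 y 0.0845 | Ft(resist fold-down) 12.29 Frad 4.91 Fy 4.04
grip_width: 0.0112
t 8.975 phi 1.4542 r 0.1058 y 0.0845 | Ft(resist fold-down) 9.92 Frad 4.25 Fy 3.44
```

```bash
python3 -m crank '[[0.0002,0.0014,0,0,0,0,-1]]'|tail -1;  python3 ft.py b; python3 -m crank '[[0.0,0.0,0,0,0,0,-1]]'|tail -1;  python3 ft.py b
```

```text
grip_width: 0.0113
t 9.100 phi 1.4570 r 0.1058 y 0.0845 | Ft(resist fold-down) 16.54 Frad 7.01 Fy 5.63
grip_width: 0.0112
t 9.225 phi 1.4568 r 0.1058 y 0.0845 | Ft(resist fold-down) 13.09 Frad 5.26 Fy 4.59
```

```bash
python3 -m crank '[[0.0002,0.0016,0,0,0,0,-1]]'|tail -1;  python3 ft.py b; python3 -m crank '[[0.0,0.0,0,0,0,0,-1]]'|tail -1;  python3 ft.py b
```

```text
grip_width: 0.011
t 9.350 phi 1.4599 r 0.1057 y 0.0845 | Ft(resist fold-down) 21.91 Frad 8.81 Fy 6.53
grip_width: 0.0113
t 9.475 phi 1.4595 r 0.1058 y 0.0845 | Ft(resist fold-down) 17.15 Frad 7.15 Fy 5.26
```

Steady at 17 N on the stop. Opening without backing off, so the arm isn't lifted, then retreating.

```bash
python3 -m crank '[[0,0,0,0,0,0,-0.5],[0,0,0,0,0,0,-0.3],[0,-0.01,0,0,0,0,-0.1],[0,-0.06,0,0,0,0,0],[0,-0.16,0,0,0,0,0.3],[0,-0.26,0,0,0,0,0.3],[0,-0.34,0,0,0,0,0.3]]'|tail -2; python3 - <<'E'
from plan import *
st()
s=vision.camera("scene");t=vision.camera("top")
cv2.imwrite("pics/s4.png",s);cv2.imwrite("pics/t4.png",t)
crop(s,240,40,400,250,3,"pics/s4c.png");crop(t,80,160,280,350,3,"pics/t4c.png")
E
```

```text
ft_force: [1.2, 0.5, 0.4]
grip_width: 0.0556
t 10.35 grasp pt board [-0.1613  0.0833  0.3756] d [ 0.2121  0.0019 -0.9772] jaw [-0.0007 -1.     -0.0021] F board [ 0.6324 -1.1427  0.3995] w 0.05558364517426868
q [-0.0228  0.0936  1.7175  0.2202  1.3244  0.0112]
```

View pics/s4c.png

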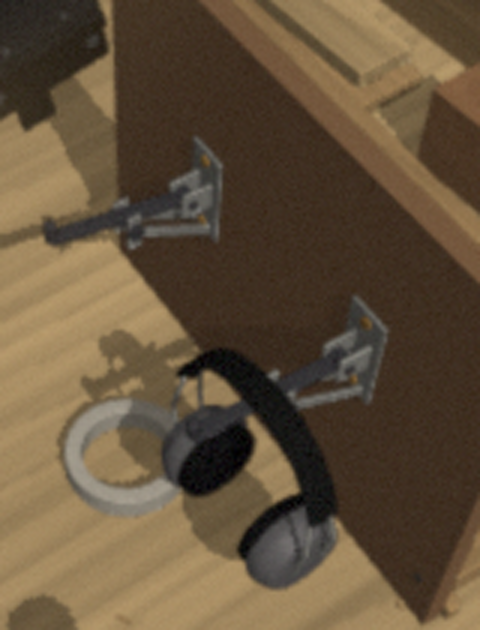

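View pics/t4c.png

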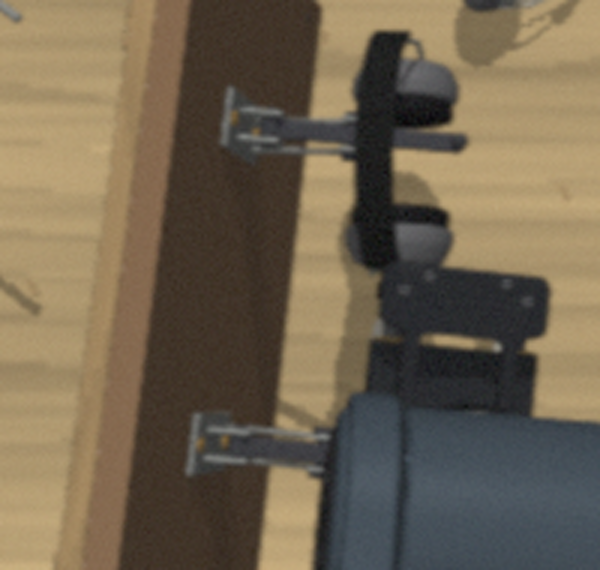

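```bash
python3 - <<'E'
from plan import *
def T(uv,z): 
    P=atz("top",undist("top",uv,KT)[0],z);return tob(P)
print("B arm mid",T((80+275/3,160+446/3),.205))
print("B pivot end",T((80+240/3,160+441/3),.205))
print("A arm tip",T((80+455/3,160+142/3),.206),"A arm near base",T((80+300/3,160+129/3),.206))
P,e=tri2((240+57/3,40+232/3),(0,0)) if 0 else (0,0)
# scene: with y given by plane of known z
def S_(uv,z): return tob(atz("scene",undist("scene",uv,KS)[0],z))
print("B tip scene",S_((240+52/3,40+235/3),.215),"B mid scene",S_((240+130/3,40+212/3),.206))
print("A mid scene",S_((240+310/3,40+375/3),.205))
print("band top view L,mid,R at z", [T((80+x/3,160+y/3),z) for x,y,z in((390,35,.17),(377,138,.215),(378,265,.17))])
E
```

```text
B arm mid [-0.0477  0.0865  0.205 ]
B pivot end [-0.0258  0.0858  0.205 ]
A arm tip [-0.1375 -0.1095  0.206 ] A arm near base [-0.0402 -0.1087  0.206 ]
B tip scene [-0.1395  0.0866  0.215 ] B mid scene [-0.0755  0.0846  0.206 ]
A mid scene [-0.0481 -0.1073  0.205 ]
band top view L,mid,R at z [array([-0.0835, -0.1812,  0.17  ]), array([-0.0904, -0.1062,  0.215 ]), array([-0.0929, -0.0317,  0.17  ])]
```

B is down on its stop; the tip at (52,235) in the scene crop is pitched up about 7°, matching φ≈1.44. Its y of 0.085 agrees with the top view, and A's y stays at about -0.109. Next I go above the muffs, with the jaws across the band.

```bash
python3 - <<'E'
from plan import *
s=np.sin(.21);c=np.cos(.21)
go(np.array([-.096,-.077,.31]),(s,0,-c),(1,.06,0))
E
```

```text
TCP target [0.5808 0.2145 0.3051] now [0.4179 0.1632 0.373 ] shift/.5 [-0.0984  0.1626  0.3145] turn/pi [-0.0006  0.4804 -0.0028]
```

```bash
python3 -m crank '[[-0.01,0.0,0.05,0,0.06,0,0.2],[-0.02,0,0.1,0,0.12,0,0.2],[-0.04,0,0.15,0,0.18,0,0.2],[-0.05,0,0.2,0,0.24,0,0.2],[-0.07,0.04,0.25,0,0.3,0,0.2],[-0.08,0.08,0.3,0,0.36,0,0.2],[-0.09,0.12,0.314,0,0.42,0,0.2],[-0.098,0.15,0.314,0,0.48,-0.002,0.2],[-0.098,0.162,0.314,0,0.48,-0.003,0.2]]'|tail -2; python3 - <<'E'
from plan import *
st()
s=np.sin(.21);c=np.cos(.21)
go(np.array([-.094,-.078,.202]),(s,0,-c),(1,.06,0))
s=vision.camera("scene");t=vision.camera("top")
crop(s,240,40,430,250,3,"pics/s5c.png");crop(t,80,120,280,310,3,"pics/t5c.png")
E
```

```text
ft_force: [-0.8, -0.1, 0.1]
grip_width: 0.0522
t 11.575 grasp pt board [-0.0956 -0.0722  0.3016] d [ 0.2052  0.0141 -0.9786] jaw [-0.9766 -0.063  -0.2057] F board [-0.1955  0.8319  0.1354] w 0.05216193989339916
q [0.0764 0.4311 1.4447 0.2172 1.2533 1.6022]
TCP target [0.5819 0.2164 0.1971] now [0.5759 0.2153 0.2967] shift/.5 [-0.0121  0.1955  0.0385] turn/pi [-0.0008  0.0006  0.0045]
```

View pics/s5c.png

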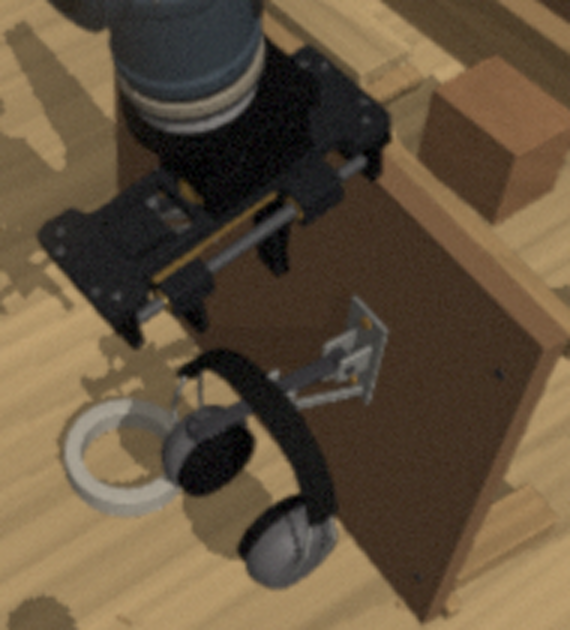

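View pics/t5c.png

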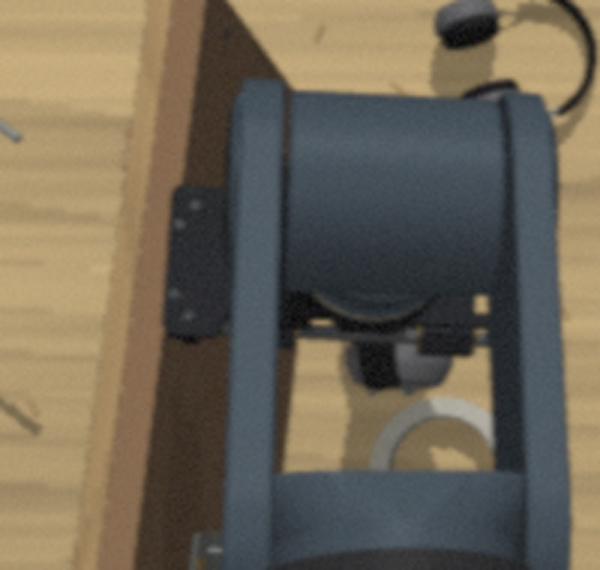

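```bash
python3 - <<'E'
from plan import *
s=np.sin(.255);c=np.cos(.255)
go(np.array([-.095,-.078,.25]),(s,0,-c),(1,.06,0))
go(np.array([-.095,-.078,.202]),(s,0,-c),(1,.06,0))
E
```

```text
TCP target [0.5819 0.2156 0.2452] now [0.5763 0.215  0.2978] shift/.5 [-0.0111  0.1033  0.0202] turn/pi [-0.015   0.0006  0.0049]
TCP target [0.5819 0.2156 0.1972] now [0.5763 0.215  0.2978] shift/.5 [-0.011   0.1973  0.0399] turn/pi [-0.015   0.0006  0.0049]
```

```bash
python3 -m crank '[[-0.011,0,0.01,-0.015,0,0.005,0.2],[-0.011,0.05,0.015,-0.015,0,0.005,0.2],[-0.011,0.1,0.02,-0.015,0,0.005,0.2],[-0.011,0.103,0.02,-0.015,0,0.005,0.2]]'|tail -2; python3 - <<'E'
from plan import *
st()
s=np.sin(.255);c=np.cos(.255)
go(np.array([-.095,-.078,.202]),(s,0,-c),(1,.06,0))
s=vision.camera("scene")
crop(s,240,40,430,250,3,"pics/s6c.png")
E
```

```text
ft_force: [-0.2, -0.0, 0.4]
grip_width: 0.0522
t 12.175 grasp pt board [-0.0954 -0.0778  0.2505] d [ 0.2522  0.0001 -0.9677] jaw [-0.9658 -0.062  -0.2517] F board [-0.0374  0.2206  0.3587] w 0.052221709170759426
q [0.0537 0.484  1.5168 0.2811 1.1204 1.5283]
TCP target [0.5819 0.2156 0.1972] now [0.5816 0.2153 0.2456] shift/.5 [0.001  0.0939 0.0237] turn/pi [-0.  0.  0.]
```

View pics/s6c.png

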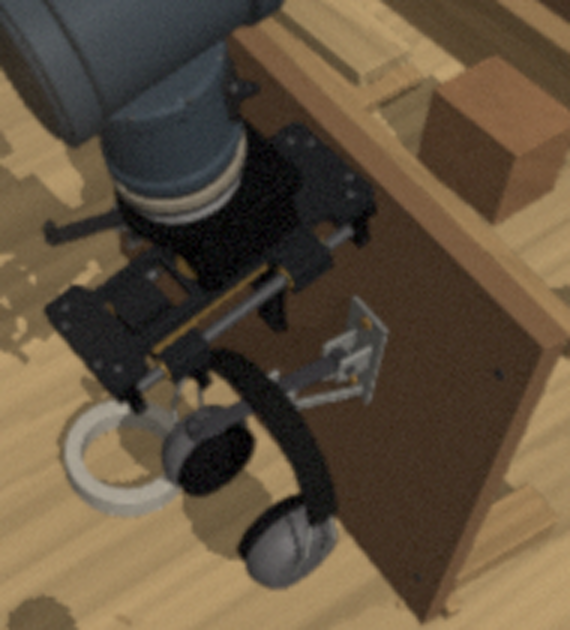

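```bash
python3 -m crank '[[0.001,0.03,0.008,0,0,0,0.2],[0.001,0.06,0.0155,0,0,0,0.2],[0.001,0.09,0.0237,0,0,0,0.2],[0.001,0.094,0.0237,0,0,0,0.2]]'|tail -2; python3 - <<'E'
from plan import *
st()
s=vision.camera("scene")
crop(s,240,40,430,250,3,"pics/s7c.png")
E
```

```text
ft_force: [0.6, -0.5, 0.4]
grip_width: 0.0523
t 12.725 grasp pt board [-0.0948 -0.0782  0.2013] d [ 0.2522  0.0002 -0.9677] jaw [-0.9659 -0.0604 -0.2518] F board [-0.4885 -0.6356  0.3656] w 0.05229175179117068
q [0.0545 0.5448 1.5636 0.298  1.0172 1.4957]
```

View pics/s7c.png

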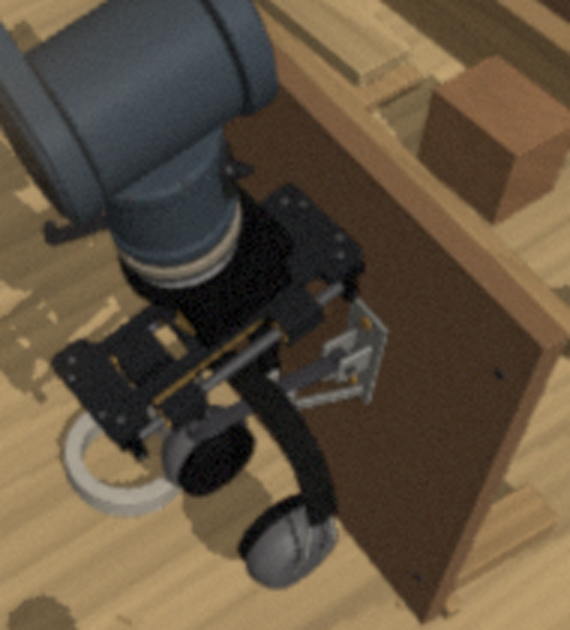

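```bash
python3 -m crank '[[0,0,0,0,0,0,-0.4],[0,0,0,0,0,0,-1],[0,0,0,0,0,0,-1],[0,0,0,0,0,0,-1],[0,0,0,0,0,0,-1]]' 40|tail -2; python3 - <<'E'
from plan import *
st()
p,c,o=obs()
for v in((0,0,.03),): print(c.inv().apply(RB@np.array(v))/.5)
E
```

```text
ft_force: [-1.0, 2.0, 3.1]
grip_width: 0.0218
t 13.4 grasp pt board [-0.0942 -0.0795  0.2039] d [ 0.2535 -0.0043 -0.9673] jaw [-0.9656 -0.0617 -0.2528] F board [1.9532 1.1901 3.0599] w 0.02184432459624629
q [0.055  0.5417 1.5612 0.2986 1.0179 1.4958]
[-0.0012 -0.058  -0.0152]
```

```bash
python3 -m crank '[[0,-0.01,-0.0026,0,0,0,-1],[0,-0.029,-0.0076,0,0,0,-1],[-0.001,-0.058,-0.0152,0,0,0,-1],[-0.001,-0.058,-0.0152,0,0,0,-1]]' 40|tail -2; python3 - <<'E'
from plan import *
st()
s=vision.camera("scene")
crop(s,240,40,430,250,3,"pics/s8c.png")
E
```

```text
ft_force: [0.7, -0.9, -2.1]
grip_width: 0.021
t 13.9 grasp pt board [-0.0944 -0.0805  0.2351] d [ 0.2533 -0.0074 -0.9674] jaw [-0.9656 -0.0622 -0.2523] F board [-0.8596 -0.8238 -2.1155] w 0.021009802646393416
q [0.0546 0.503  1.5311 0.287  1.0807 1.518 ]
```

View pics/s8c.png

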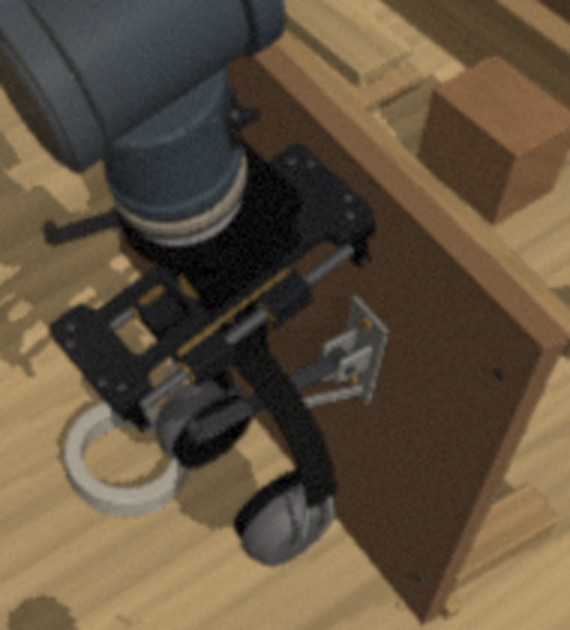

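```bash
python3 - <<'E'
from plan import *
p,c,o=obs()
for v in((0,0,.18),(0,.194,.18)): print(c.inv().apply(RB@np.array(v))/.5)
E
```

```text
[-0.0077 -0.3483 -0.0907]
[ 0.3796 -0.3506 -0.1148]
```

```bash
python3 -m crank '[[-0.001,-0.03,-0.008,0,0,0,-1],[-0.002,-0.08,-0.021,0,0,0,-1],[-0.003,-0.135,-0.035,0,0,0,-1],[-0.004,-0.19,-0.05,0,0,0,-1],[-0.005,-0.245,-0.064,0,0,0,-1],[-0.006,-0.3,-0.078,0,0,0,-1],[-0.0077,-0.3483,-0.0907,0,0,0,-1],[-0.0077,-0.3483,-0.0907,0,0,0,-1]]' 40|tail -2; python3 - <<'E'
from plan import *
st()
s=vision.camera("scene")
crop(s,240,0,430,250,2.5,"pics/s9c.png")
E
```

```text
ft_force: [-0.1, -0.1, -3.3]
grip_width: 0.0212
t 14.95 grasp pt board [-0.0943 -0.0806  0.4161] d [ 0.2537 -0.0091 -0.9672] jaw [-0.9655 -0.0628 -0.2527] F board [-0.069   0.0942 -3.3085] w 0.02118182587420427
q [0.0547 0.3424 1.2818 0.2538 1.4744 1.631 ]
```

View pics/s9c.png

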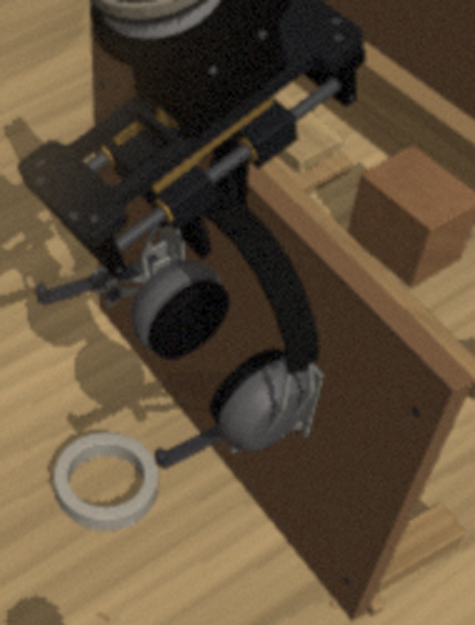

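```bash
python3 -m crank '[[0.03,0,-0.002,0,0,0,-1],[0.09,0,-0.006,0,0,0,-1],[0.15,-0.001,-0.009,0,0,0,-1],[0.21,-0.001,-0.013,0,0,0,-1],[0.27,-0.002,-0.017,0,0,0,-1],[0.33,-0.002,-0.021,0,0,0,-1],[0.37,-0.002,-0.023,0,0,0,-1],[0.387,-0.002,-0.024,0,0,0,-1],[0.387,-0.002,-0.024,0,0,0,-1]]' 40|tail -2; python3 - <<'E'
from plan import *
st()
s=vision.camera("scene");t=vision.camera("top")
crop(s,200,0,390,200,3,"pics/s10c.png");crop(t,80,200,280,400,3,"pics/t10c.png")
E
```

```text
ft_force: [-0.4, -0.3, -2.5]
grip_width: 0.0217
t 16.125 grasp pt board [-0.0944  0.1143  0.4136] d [ 0.2528 -0.0037 -0.9675] jaw [-0.9657 -0.0615 -0.2521] F board [-0.3153  0.3384 -2.4904] w 0.021685519723299608
q [0.1237 0.0495 1.6696 0.2542 1.3708 1.6753]
```

View pics/s10c.png

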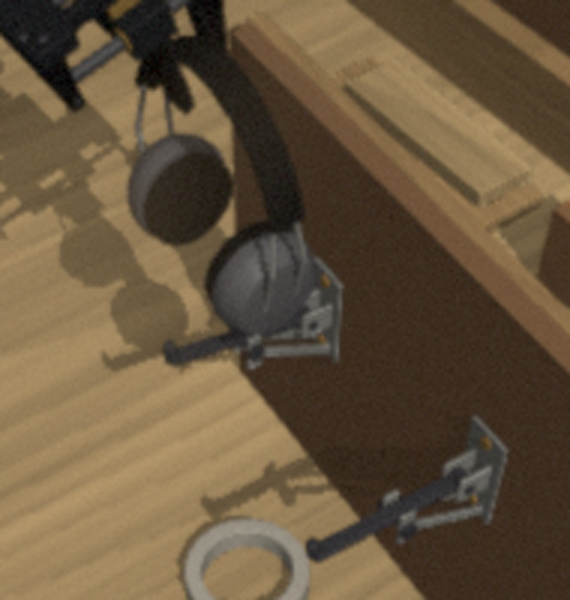

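View pics/t10c.png

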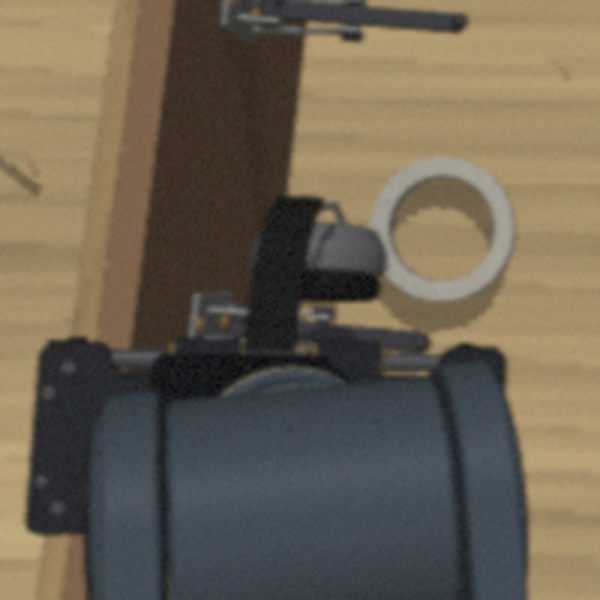

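```bash
python3 - <<'E'
from plan import *
G=np.array([-.0944,.1143,.4136])
# muffs frame about grasp: origin relative to grasp when level
def pts(roll,pitch,yaw):
    Q=R.from_euler('zyx',[yaw,pitch,roll]).as_matrix()
    P=np.array([[0,.051,-.122],[0,-.051,-.122],[0,0,0]])
    g=np.array([0,.029,-.004])
    return G+(P-g)@Q.T
uv=np.array([[260,63.3],[286,93.5]])
def f(v):
    q=projd("scene",b2w(pts(v[0],v[1],.06*-1+0)),KS)[:2]
    return np.r_[(q-uv).ravel(),v*3]
r=least_squares(f,[0,0]);print(r.x,f(r.x));print(f([0,0]))
print(pts(r.x[0],r.x[1],-.0))
E
```

```text
[ 0.1175 -0.0539] [ 2.3319 -1.1177 -1.5764  2.6688  0.3524 -0.1617]
[ 2.9255  4.9241 -0.6721  4.9975  0.      0.      0.      0.      0.
  0.    ]
[[-0.088   0.15    0.2992]
 [-0.088   0.0487  0.2872]
 [-0.0946  0.085   0.4142]]
```

```bash
python3 - <<'E'
from plan import *
p,c,o=obs()
print(c.inv().apply(RB@np.array([-.1,0,0]))/np.pi, c.inv().apply(RB@np.array([0,0,-.03]))/.5)
E
```

```text
[ 0.0018 -0.008   0.0307] [0.0012 0.058  0.0151]
```

```bash
python3 -m crank '[[0.001,0.02,0.005,0.001,-0.004,0.015,-1],[0.0012,0.058,0.0151,0.0018,-0.008,0.0307,-1],[0.0012,0.058,0.0151,0.0018,-0.008,0.0307,-1],[0.0012,0.058,0.0151,0.0018,-0.008,0.0307,-1]]' 40|tail -2; python3 - <<'E'
from plan import *
st()
s=vision.camera("scene");t=vision.camera("top")
cv2.imwrite("pics/s11.png",s)
crop(s,220,0,340,130,5,"pics/s11c.png");crop(t,140,240,230,340,5,"pics/t11c.png")
E
```

```text
ft_force: [0.2, -0.1, -2.8]
grip_width: 0.0215
t 16.725 grasp pt board [-0.0943  0.1134  0.3843] d [ 0.2534 -0.1008 -0.9621] jaw [-0.9656 -0.0857 -0.2453] F board [-0.0918 -0.2015 -2.7749] w 0.021539543650826446
q [0.1385 0.0349 1.7703 0.2445 1.1874 1.6476]
```

View pics/s11c.png

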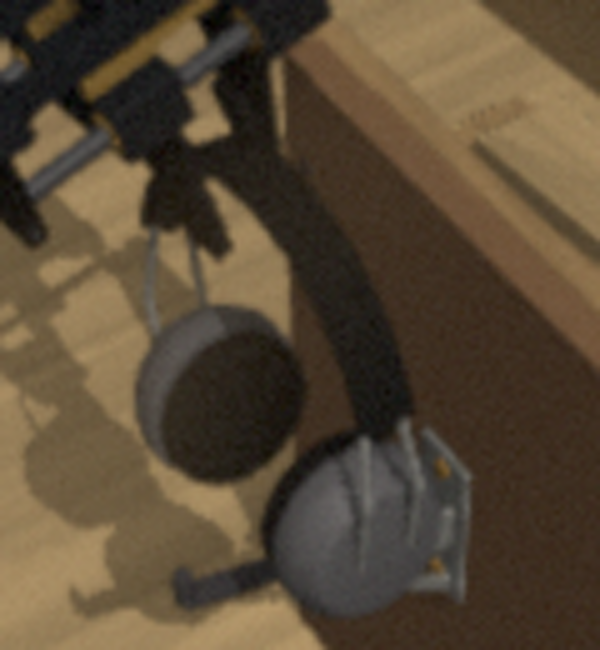

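View pics/t11c.png

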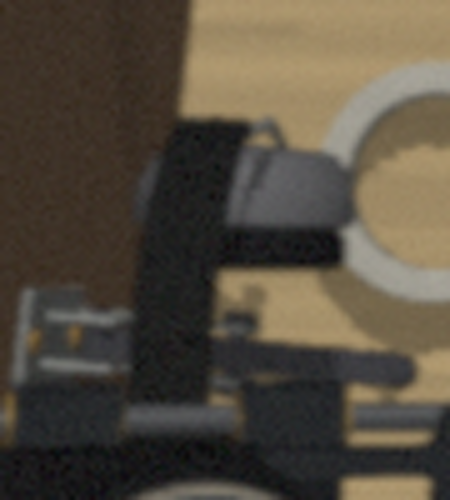

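```bash
python3 - <<'E'
from plan import *
def T(uv,z): return tob(atz("top",undist("top",uv,KT)[0],z))
for z in(.24,.26,.28,.3): print(z,T((140+280/5,240+268/5),z),T((140+145/5,240+190/5),z)[0],T((140+355/5,240+190/5),z)[0])
print(T((140+300/5,240+363/5),.215), "band far part", T((140+195/5,240+240/5),.36),T((140+170/5,240+390/5),.395))
p,c,o=obs()
for dz in(-.10,-.15,-.17,-.185): print(dz,c.inv().apply(RB@np.array([0.,0,dz]))/.5)
E
```

```text
0.24 [-0.095   0.0541  0.24  ] -0.04400188107311505 -0.11843207293119784
0.26 [-0.0983  0.0538  0.26  ] -0.048389984251759534 -0.12122192561342206
0.28 [-0.1016  0.0534  0.28  ] -0.052778087430404026 -0.12401177829564619
0.3 [-0.1049  0.053   0.3   ] -0.05716619060904857 -0.1268016309778704
[-0.1018  0.0877  0.215 ] band far part [-0.0876  0.0461  0.36  ] [-0.0921  0.0899  0.395 ]
-0.1 [0.0239 0.1924 0.0491]
-0.15 [0.0358 0.2886 0.0736]
-0.17 [0.0406 0.3271 0.0834]
-0.185 [0.0442 0.356  0.0908]
```

Far cup's inner face is 31 mm from the arm's centreline, so the muffs are centred. Lowering.

```bash
python3 -m crank '[[0.004,0.03,0.008,0,0,0,-1],[0.01,0.08,0.02,0,0,0,-1],[0.017,0.135,0.0345,0,0,0,-1],[0.024,0.19,0.0485,0,0,0,-1],[0.03,0.24,0.061,0,0,0,-1],[0.034,0.27,0.069,0,0,0,-1],[0.0358,0.2886,0.0736,0,0,0,-1],[0.0358,0.2886,0.0736,0,0,0,-1]]' 40|tail -2; python3 - <<'E'
from plan import *
st()
s=vision.camera("scene");t=vision.camera("top")
crop(s,220,20,370,170,4,"pics/s12c.png")
E
```

```text
ft_force: [0.0, -0.8, -2.9]
grip_width: 0.0214
t 17.825 grasp pt board [-0.0945  0.1144  0.2335] d [ 0.2531 -0.0994 -0.9623] jaw [-0.9657 -0.0857 -0.2451] F board [-0.7654 -0.0982 -2.9046] w 0.02140547728163376
q [0.1387 0.2445 2.0084 0.3325 0.7587 1.495 ]
```

View pics/s12c.png

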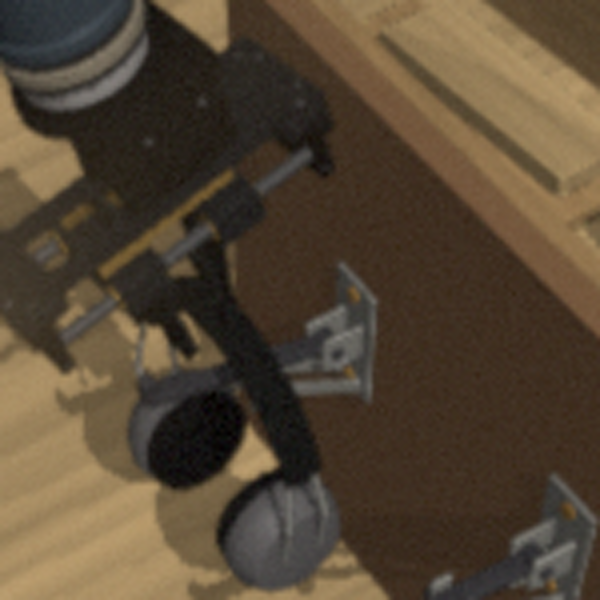

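```bash
python3 -m crank '[[0.0012,0.0096,0.0025,0,0,0,-1],[0.0024,0.0192,0.0049,0,0,0,-1],[0.0036,0.029,0.0074,0,0,0,-1]]' |sed -n 2,4p; python3 -m crank '[[0.001,0.008,0.002,0,0,0,-1]]' |sed -n 2,4p;python3 -m crank '[[0.001,0.008,0.002,0,0,0,-1]]' |sed -n 2,4p
```

```text
position: [0.3902, 0.2327, 0.2135]
tool_rot: [0.047, 0.788, -0.613, 0.038]
ft_force: [-0.0, 0.5, -3.6]
position: [0.3901, 0.2327, 0.2092]
tool_rot: [0.047, 0.788, -0.613, 0.038]
ft_force: [-0.2, 0.4, -2.4]
position: [0.3902, 0.2327, 0.2051]
tool_rot: [0.047, 0.788, -0.613, 0.038]
ft_force: [0.3, 0.3, -3.8]
```

```bash
python3 -m crank '[[0.0007,0.006,0.0015,0,0,0,-1]]' |sed -n 2,4p; python3 -m crank '[[0.0007,0.006,0.0015,0,0,0,-1]]' |sed -n 2,4p
```

```text
position: [0.3902, 0.2327, 0.202]
tool_rot: [0.047, 0.788, -0.613, 0.038]
ft_force: [-0.9, 0.3, -3.8]
position: [0.3903, 0.2327, 0.199]
tool_rot: [0.047, 0.788, -0.613, 0.038]
ft_force: [-0.5, 0.6, -2.5]
```

```bash
python3 -m crank '[[0.0007,0.006,0.0015,0,0,0,-1]]' |sed -n 2,4p; python3 -m crank '[[0.0007,0.006,0.0015,0,0,0,-1]]' |sed -n 2,4p; python3 - <<'E'
from plan import *
st()
s=vision.camera("scene");t=vision.camera("top")
crop(s,220,20,370,170,4,"pics/s13c.png")
E
```

```text
position: [0.3904, 0.2329, 0.1962]
tool_rot: [0.047, 0.788, -0.613, 0.038]
ft_force: [-2.2, -0.1, 4.1]
position: [0.3908, 0.2333, 0.1938]
tool_rot: [0.048, 0.788, -0.613, 0.039]
ft_force: [-3.7, 1.6, 11.3]
t 19.05 grasp pt board [-0.0938  0.1144  0.1986] d [ 0.2547 -0.1014 -0.9617] jaw [-0.9653 -0.0862 -0.2466] F board [ 1.3097  3.8659 11.3377] w 0.021185400434700387
q [0.1395 0.3131 2.0525 0.3814 0.6509 1.4326]
```

View pics/s13c.png

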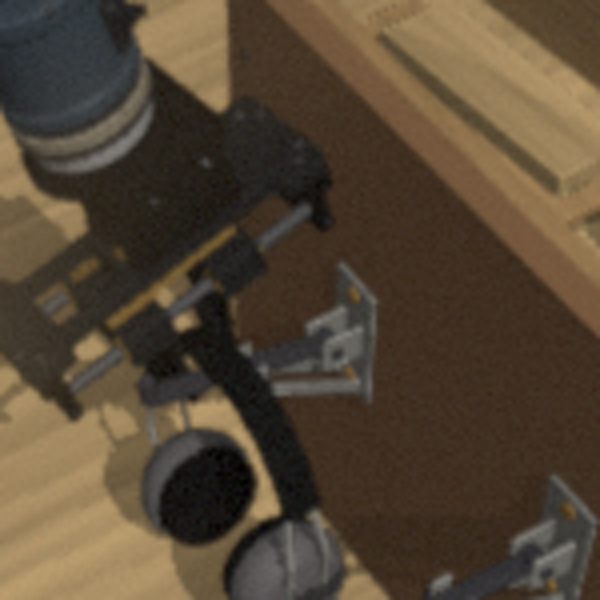

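```bash
python3 -m crank '[[-0.0008,-0.007,-0.0018,0,0,0,-1],[-0.0008,-0.007,-0.0018,0,0,0,-1]]' |sed -n 2,4p; python3 -m crank '[[0,0,0,0,0,0,-0.4],[0,0,0,0,0,0,-0.3],[0,0,0,0,0,0,-0.2],[0,0,0,0,0,0,0],[0,0,0,0,0,0,0.2]]' | sed -n 2,5p; python3 - <<'E'
from plan import *
st()
s=vision.camera("scene");t=vision.camera("top")
crop(s,220,20,370,170,4,"pics/s14c.png")
E
```

```text
position: [0.3903, 0.2326, 0.1966]
tool_rot: [0.047, 0.787, -0.613, 0.039]
ft_force: [0.2, 0.7, -2.7]
position: [0.3902, 0.2328, 0.1966]
tool_rot: [0.047, 0.788, -0.613, 0.038]
ft_force: [-0.2, -0.6, 0.2]
grip_width: 0.0463
t 20.025 grasp pt board [-0.0945  0.1149  0.2014] d [ 0.253  -0.0997 -0.9623] jaw [-0.9657 -0.086  -0.2449] F board [-0.617   0.1973  0.1763] w 0.046257329202103084
q [0.1392 0.307  2.0493 0.3738 0.6613 1.4404]
```

View pics/s14c.png

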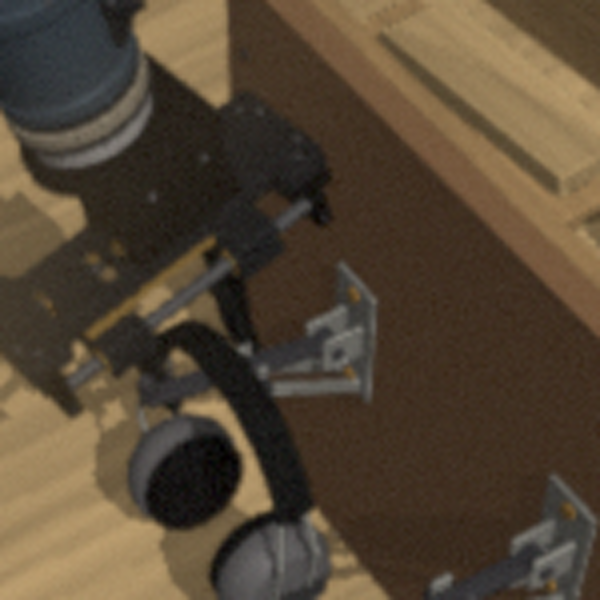

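```bash
python3 -m crank '[[0,-0.02,0,0,0,0,0.2],[0,-0.05,0,0,0,0,0.2],[0,-0.09,0,0,0,0,0.2],[0,-0.14,0,0,0,0,0.2],[0,-0.2,0,0,0,0,0.2],[0,-0.26,0,0,0,0,0]]' |sed -n 2,4p; python3 - <<'E'
from plan import *
st()
s=vision.camera("scene");t=vision.camera("top")
crop(s,220,20,400,220,3,"pics/s15c.png");crop(t,80,160,280,350,3,"pics/t15c.png")
# next: above grip_a
g=HA+np.array([-.02-.104,0,0]);print(g)
sn=np.sin(.21);c=np.cos(.21)
go(g+[0,0,.09],(sn,0,-c),(0,1,0));go(g+[0,0,.0],(sn,0,-c),(0,1,0))
E
```

```text
position: [0.374, 0.2007, 0.3231]
tool_rot: [0.047, 0.787, -0.613, 0.038]
ft_force: [0.6, 0.3, -0.4]
t 20.875 grasp pt board [-0.1278  0.1283  0.3279] d [ 0.2527 -0.1002 -0.9623] jaw [-0.9658 -0.0861 -0.2446] F board [ 0.3457 -0.6131 -0.3585] w 0.047791481549847414
q [0.0551 0.0494 1.9222 0.276  1.0477 1.5147]
[-0.124  -0.1095  0.2025]
TCP target [0.6107 0.1838 0.2876] now [0.376  0.2008 0.3251] shift/.5 [-0.4571  0.1242  0.053 ] turn/pi [-0.0164 -0.4723 -0.0378]
TCP target [0.6107 0.1838 0.1976] now [0.376  0.2008 0.3251] shift/.5 [-0.4344  0.2972  0.0971] turn/pi [-0.0164 -0.4723 -0.0378]
```

View pics/s15c.png

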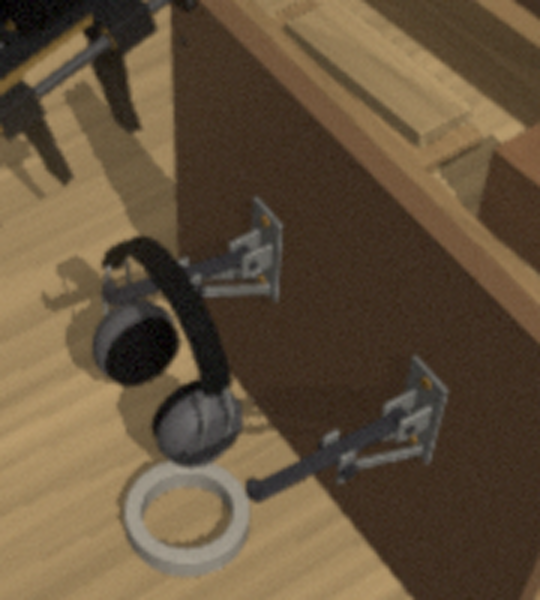

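View pics/t15c.png

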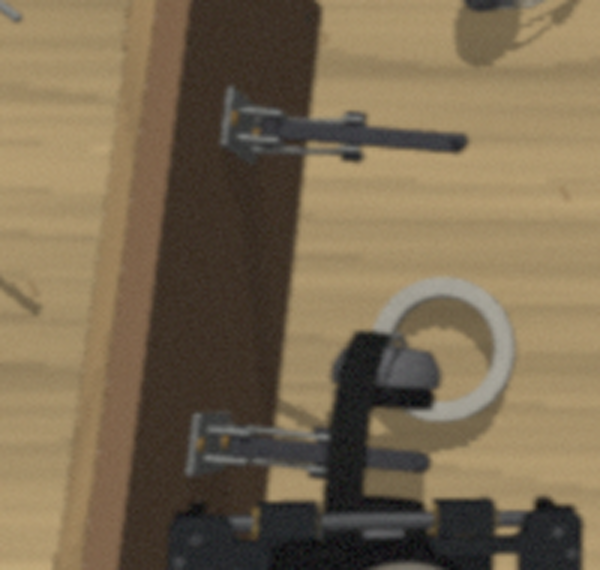

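Muffs hang centred on B: the band crosses the arm in both views and a cup sits on each side. Now to the arm of A.

```bash
python3 -m crank '[[-0.03,0,0,-0.002,-0.059,-0.005,0],[-0.09,0,0.006,-0.004,-0.118,-0.01,0],[-0.15,0,0.012,-0.006,-0.177,-0.015,0],[-0.21,0,0.018,-0.008,-0.236,-0.02,0],[-0.27,0,0.026,-0.01,-0.295,-0.025,0],[-0.33,0.02,0.034,-0.012,-0.354,-0.03,0],[-0.4,0.06,0.042,-0.014,-0.413,-0.034,0],[-0.457,0.1,0.05,-0.0164,-0.4723,-0.0378,0],[-0.457,0.124,0.053,-0.0164,-0.4723,-0.0378,0],[-0.457,0.124,0.053,-0.0164,-0.4723,-0.0378,0]]' |sed -n 2,4p; python3 - <<'E'
from plan import *
st()
s=vision.camera("scene");t=vision.camera("top")
crop(s,220,20,400,220,3,"pics/s16c.png");crop(t,80,120,280,310,3,"pics/t16c.png")
g=HA+np.array([-.02-.104,0,0])
sn=np.sin(.21);c=np.cos(.21)
go(g+[0,0,.03],(sn,0,-c),(0,1,0));go(g+[0,0,.0],(sn,0,-c),(0,1,0))
E
```

```text
position: [0.6068, 0.1844, 0.2805]
tool_rot: [-0.424, 0.572, -0.466, 0.526]
ft_force: [-0.3, -0.9, -0.5]
t 22.225 grasp pt board [-0.1237 -0.1056  0.2854] d [ 0.2071  0.0132 -0.9782] jaw [-0.0007 -0.9999 -0.0136] F board [-0.8937  0.2626 -0.5479] w 0.04350108147210296
q [0.0214 0.4792 1.408  0.22   1.2523 0.0409]
TCP target [0.6107 0.1838 0.2276] now [0.6076 0.1845 0.2826] shift/.5 [0.0236 0.1074 0.0074] turn/pi [ 0.0029 -0.0006  0.0003]
TCP target [0.6107 0.1838 0.1976] now [0.6076 0.1845 0.2826] shift/.5 [0.0361 0.1661 0.008 ] turn/pi [ 0.0029 -0.0006  0.0003]
```

View pics/s16c.png

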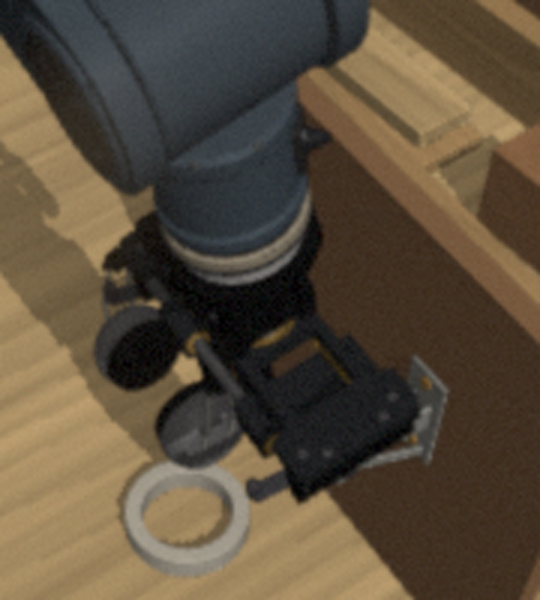

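```bash
python3 -m crank '[[0.012,0.03,0.004,0.003,0,0,0],[0.0236,0.07,0.007,0.003,0,0,0],[0.0236,0.107,0.0075,0.003,0,0,0],[0.03,0.14,0.008,0.003,0,0,0],[0.0361,0.166,0.008,0.003,0,0,0],[0.0361,0.166,0.008,0.003,0,0,0]]' |sed -n 2,4p; python3 ft.py a
```

```text
position: [0.6113, 0.1834, 0.1966]
tool_rot: [-0.421, 0.569, -0.469, 0.529]
ft_force: [-0.2, -0.7, 0.7]
t 23.075 phi 1.5801 r 0.1043 y -0.1101 | Ft(resist fold-down) 0.73 Frad 0.72 Fy 0.18
```

```bash
python3 -m crank '[[0,0,0,0,0,0,-0.4],[0,0,0,0,0,0,-1],[0,0,0,0,0,0,-1],[0,0,0,0,0,0,-1],[0,0,0,0,0,0,-1]]' 25 |sed -n 2,5p; python3 ft.py a; python3 -c "
from arc import *
arc(HA,1.57,[1.5,1.4,1.3,1.2,1.1,1.0,.9])"
```

```text
position: [0.6098, 0.1838, 0.1976]
tool_rot: [-0.422, 0.569, -0.467, 0.529]
ft_force: [-5.7, -1.3, 3.9]
grip_width: 0.0104
t 23.700 phi 1.5708 r 0.1041 y -0.1086 | Ft(resist fold-down) 3.86 Frad 1.77 Fy 5.58
phi 1.500 [-0.0035 -0.0141 -0.0001]
phi 1.400 [-0.0103 -0.0338 -0.0001]
phi 1.300 [-0.0189 -0.0527 -0.0002]
phi 1.200 [-0.0294 -0.0706 -0.0003]
phi 1.100 [-0.0417 -0.0874 -0.0004]
phi 1.000 [-0.0555 -0.1029 -0.0004]
phi 0.900 [-0.0709 -0.117  -0.0005]
```

```bash
python3 -m crank '[[-0.0035,-0.0141,-0.003,0,0,0,-1],[-0.0103,-0.0338,-0.003,0,0,0,-1],[-0.0189,-0.0527,-0.003,0,0,0,-1],[-0.0294,-0.0706,-0.003,0,0,0,-1]]' 25 |sed -n 2,5p; python3 ft.py a; python3 -c "
from arc import *
arc(HA,1.2,[1.1,1.0,.9,.8,.7,.6,.5,.4,.3])"
```

```text
position: [0.6102, 0.1905, 0.235]
tool_rot: [-0.421, 0.568, -0.469, 0.529]
ft_force: [-1.6, 0.9, -8.7]
grip_width: 0.0105
t 24.200 phi 1.2039 r 0.1043 y -0.1084 | Ft(resist fold-down) -7.84 Frad -3.83 Fy 1.68
phi 1.100 [-0.0122 -0.0168 -0.    ]
phi 1.000 [-0.0261 -0.0323 -0.0001]
phi 0.900 [-0.0414 -0.0464 -0.0001]
phi 0.800 [-0.058  -0.0588 -0.0001]
phi 0.700 [-0.0759 -0.0696 -0.0002]
phi 0.600 [-0.0947 -0.0784 -0.0002]
phi 0.500 [-0.1142 -0.0854 -0.0002]
phi 0.400 [-0.1344 -0.0904 -0.0002]
phi 0.300 [-0.155  -0.0934 -0.0003]
```

```bash
python3 -m crank '[[-0.0122,-0.0168,0,0,0,0,-1],[-0.0261,-0.0323,0,0,0,0,-1],[-0.0414,-0.0464,0,0,0,0,-1],[-0.058,-0.0588,0,0,0,0,-1],[-0.0759,-0.0696,0,0,0,0,-1],[-0.0947,-0.0784,0,0,0,0,-1],[-0.1142,-0.0854,0,0,0,0,-1],[-0.1344,-0.0904,0,0,0,0,-1],[-0.155,-0.0934,0,0,0,0,-1]]' 25 |sed -n 2,5p; python3 ft.py a; python3 -c "
from arc import *
arc(HA,.3,[.25,.2,.15,.12,.1])"
```

```text
position: [0.6153, 0.2549, 0.2969]
tool_rot: [-0.423, 0.568, -0.469, 0.528]
ft_force: [-6.1, -8.1, -8.0]
grip_width: 0.0116
t 25.325 phi 0.3190 r 0.1045 y -0.1079 | Ft(resist fold-down) -10.70 Frad -4.88 Fy 5.36
phi 0.250 [-0.0104 -0.0007 -0.    ]
phi 0.200 [-0.0208 -0.001  -0.    ]
phi 0.150 [-0.0312 -0.0007 -0.    ]
phi 0.120 [-0.0374 -0.0002 -0.    ]
phi 0.100 [-0.0415  0.0002 -0.    ]
```

```bash
python3 -m crank '[[-0.0052,-0.0004,-0.002,0,0,0,-1],[-0.0104,-0.0007,-0.003,0,0,0,-1],[-0.0156,-0.0009,-0.003,0,0,0,-1],[-0.0208,-0.001,-0.003,0,0,0,-1],[-0.026,-0.0009,-0.003,0,0,0,-1],[-0.0312,-0.0007,-0.003,0,0,0,-1]]' 25 |sed -n 2,5p; python3 ft.py a
```

```text
position: [0.6164, 0.2696, 0.3012]
tool_rot: [-0.422, 0.567, -0.47, 0.528]
ft_force: [-4.0, -8.9, -5.3]
grip_width: 0.0118
t 26.075 phi 0.1724 r 0.1051 y -0.1077 | Ft(resist fold-down) -9.98 Frad -3.63 Fy 3.21
```

```bash
python3 -m crank '[[-0.0021,0.0001,0,0,0,0,-1],[-0.0042,0.0003,0,0,0,0,-1],[-0.0063,0.0005,0,0,0,0,-1]]' |sed -n 5p; python3 ft.py a; python3 -m crank '[[-0.0021,0.0001,0,0,0,0,-1],[-0.0042,0.0003,0,0,0,0,-1]]' |sed -n 5p; python3 ft.py a;python3 -m crank '[[-0.0021,0.0002,0,0,0,0,-1],[-0.0042,0.0006,0,0,0,0,-1]]' |sed -n 5p; python3 ft.py a
```

```text
grip_width: 0.0116
t 26.450 phi 0.1439 r 0.1053 y -0.1077 | Ft(resist fold-down) -10.18 Frad -2.16 Fy 5.06
grip_width: 0.0116
t 26.700 phi 0.1239 r 0.1053 y -0.1077 | Ft(resist fold-down) -10.11 Frad -3.21 Fy 5.86
grip_width: 0.0112
t 26.950 phi 0.1032 r 0.1054 y -0.1077 | Ft(resist fold-down) -10.53 Frad -1.89 Fy 5.37
```

```bash
python3 -m crank '[[-0.0021,0.0002,-0.003,0,0,0,-1],[-0.0042,0.0006,-0.003,0,0,0,-1]]' 18 |sed -n 5p; python3 ft.py a; python3 -m crank '[[-0.0021,0.0003,0,0,0,0,-1],[-0.0042,0.0006,0,0,0,0,-1]]' |sed -n 5p; python3 ft.py a;python3 -m crank '[[-0.0021,0.0003,0,0,0,0,-1],[-0.0042,0.0006,0,0,0,0,-1]]' |sed -n 5p; python3 ft.py a
```

```text
grip_width: 0.0116
t 27.200 phi 0.0761 r 0.1057 y -0.1076 | Ft(resist fold-down) -8.19 Frad -4.68 Fy 1.45
grip_width: 0.0118
t 27.450 phi 0.0559 r 0.1058 y -0.1076 | Ft(resist fold-down) -7.46 Frad -3.63 Fy 2.13
grip_width: 0.0114
t 27.700 phi 0.0355 r 0.1059 y -0.1076 | Ft(resist fold-down) -7.88 Frad -4.07 Fy 1.94
```

```bash
python3 -m crank '[[-0.0021,0.0004,0,0,0,0,-1]]' |sed -n 5p; python3 ft.py a; python3 -m crank '[[-0.0021,0.0004,0,0,0,0,-1]]' |sed -n 5p; python3 ft.py a
```

```text
grip_width: 0.0114
t 27.825 phi 0.0251 r 0.1060 y -0.1076 | Ft(resist fold-down) -8.67 Frad -4.13 Fy 1.82
grip_width: 0.0113
t 27.950 phi 0.0145 r 0.1060 y -0.1076 | Ft(resist fold-down) -8.59 Frad -3.84 Fy 1.60
```

```bash
python3 -m crank '[[-0.0021,0.0004,0,0,0,0,-1]]' |sed -n 5p; python3 ft.py a; python3 -m crank '[[-0.0021,0.0004,0,0,0,0,-1]]' |sed -n 5p; python3 ft.py a
```

```text
grip_width: 0.0112
t 28.075 phi 0.0032 r 0.1061 y -0.1076 | Ft(resist fold-down) -7.98 Frad -4.12 Fy 1.95
grip_width: 0.0114
t 28.200 phi -0.0059 r 0.1062 y -0.1076 | Ft(resist fold-down) -8.44 Frad -2.82 Fy 2.44
```

```bash
python3 -m crank '[[-0.0021,0.0004,0,0,0,0,-1]]' |sed -n 5p; python3 ft.py a; python3 -m crank '[[-0.0021,0.0004,0,0,0,0,-1]]' |sed -n 5p; python3 ft.py a
```

```text
grip_width: 0.0111
t 28.325 phi -0.0080 r 0.1061 y -0.1076 | Ft(resist fold-down) -10.85 Frad -2.72 Fy 3.22
grip_width: 0.0113
t 28.450 phi -0.0096 r 0.1061 y -0.1076 | Ft(resist fold-down) -13.69 Frad -1.80 Fy 2.90
```

```bash
python3 -m crank '[[-0.0021,0.0004,0,0,0,0,-1]]' |sed -n 5p; python3 ft.py a
```

```text
grip_width: 0.0113
t 28.575 phi -0.0109 r 0.1061 y -0.1076 | Ft(resist fold-down) -15.99 Frad -1.61 Fy 3.44
```

```bash
python3 -m crank '[[-0.0021,0.0004,0,0,0,0,-1]]' |sed -n 5p; python3 ft.py a; python3 -m crank '[[0,0,0,0,0,0,-1]]' |sed -n 5p; python3 ft.py a
```

```text
grip_width: 0.0112
t 28.700 phi -0.0122 r 0.1061 y -0.1076 | Ft(resist fold-down) -18.36 Frad -0.32 Fy 4.12
grip_width: 0.0116
t 28.825 phi -0.0121 r 0.1061 y -0.1076 | Ft(resist fold-down) -16.44 Frad -1.10 Fy 3.37
```

```bash
python3 -m crank '[[-0.003,0.0004,0,0,0,0,-1]]' |sed -n 5p; python3 ft.py a; python3 -m crank '[[0,0,0,0,0,0,-1]]' |sed -n 5p; python3 ft.py a
```

```text
grip_width: 0.0111
t 28.950 phi -0.0140 r 0.1061 y -0.1076 | Ft(resist fold-down) -22.01 Frad -0.78 Fy 4.25
grip_width: 0.0115
t 29.075 phi -0.0136 r 0.1061 y -0.1076 | Ft(resist fold-down) -19.33 Frad -0.53 Fy 4.30
```

```bash
python3 -m crank '[[-0.0006,0.0001,0,0,0,0,-1]]' |sed -n 5p; python3 ft.py a; python3 -m crank '[[-0.0012,0.0002,0,0,0,0,-1],[-0.0012,0.0002,0,0,0,0,-1]]' |sed -n 5p; python3 ft.py a
```

```text
grip_width: 0.0109
t 29.200 phi -0.0139 r 0.1061 y -0.1076 | Ft(resist fold-down) -20.42 Frad 0.08 Fy 4.03
grip_width: 0.0111
t 29.450 phi -0.0145 r 0.1061 y -0.1076 | Ft(resist fold-down) -21.53 Frad 0.07 Fy 3.97
```

```bash
python3 -m crank '[[0.004,-0.0006,0,0,0,0,-1],[0.008,-0.0012,0,0,0,0,-1],[0.008,-0.0012,0,0,0,0,-1]]' |sed -n 5p; python3 ft.py a
```

```text
grip_width: 0.0113
t 29.825 phi -0.0121 r 0.1061 y -0.1076 | Ft(resist fold-down) -12.32 Frad -1.54 Fy 2.70
```

```bash
python3 -m crank '[[0.004,-0.0006,0,0,0,0,-1],[0.004,-0.0006,0,0,0,0,-1]]' |sed -n 5p; python3 ft.py a;  python3 -m crank '[[0,0,0,0,0,0,-0.5],[0,0,0,0,0,0,-0.3],[0,0,0,0,0,0,-0.1],[0,0,0,0,0,0,0]]' |sed -n 4,5p; python3 ft.py a
```

```text
grip_width: 0.0112
t 30.075 phi -0.0098 r 0.1062 y -0.1076 | Ft(resist fold-down) -7.85 Frad -3.82 Fy 2.87
ft_force: [5.1, -9.4, -1.3]
grip_width: 0.04
t 30.575 phi -0.0094 r 0.1086 y -0.1132 | Ft(resist fold-down) -8.95 Frad -1.41 Fy -5.88
```

```bash
python3 - <<'E'
from plan import *
st()
p,c,o=obs()
m=RB.T@c.as_matrix(); P=tob(p)
tip=P+m[:,1]*.014; print("tip",tip,"inner edge x",tip[0]+.0095*abs(m[0,0]))
s=vision.camera("scene");t=vision.camera("top")
crop(s,300,60,440,200,4,"pics/s17c.png")
E
```

```text
t 30.575 grasp pt board [-0.019  -0.1132  0.3111] d [ 0.2065 -0.0196 -0.9783] jaw [-0.0044 -0.9998  0.0191] F board [-8.9625 -5.8764 -1.3303] w 0.04004530551762732
q [0.1866 0.5094 1.2797 0.2033 1.2822 0.2241]
tip [-0.0151 -0.1135  0.2925] inner edge x -0.005760188599588208
```

View pics/s17c.png

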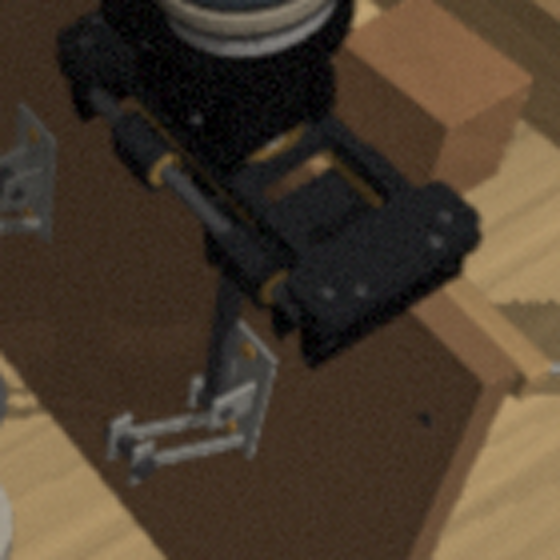

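```bash
python3 -m crank '[[0.01,-0.002,0,0,0,0,0],[0.01,-0.002,0,0,0,0,0]]' |sed -n 4,5p; python3 -c "
from plan import *
st()"; python3 -m crank '[[0,-0.03,0,0,0,0,0],[0,-0.08,0,0,0,0,0],[0.06,-0.14,0,0,0,0,0],[0.16,-0.2,0,0,0,0,0],[0.26,-0.26,0,0,0,0,0],[0.34,-0.3,0,0,0,0,0]]' |sed -n 4,5p; python3 - <<'E'
from plan import *
st()
s=vision.camera("scene");t=vision.camera("top")
cv2.imwrite("pics/s18.png",s);cv2.imwrite("pics/t18.png",t)
crop(s,300,60,440,200,4,"pics/s18c.png");crop(t,90,150,230,290,4,"pics/t18c.png")
E
```

```text
ft_force: [0.2, -0.5, -0.5]
grip_width: 0.0432
t 30.925 grasp pt board [-0.0209 -0.1085  0.3099] d [ 0.2123 -0.0086 -0.9772] jaw [-0.0025 -1.      0.0082] F board [-0.496  -0.2048 -0.53  ] w 0.04319428865891787
q [0.1819 0.5062 1.2895 0.2125 1.2861 0.216 ]
ft_force: [-0.5, -0.0, -0.1]
grip_width: 0.0433
t 31.675 grasp pt board [-0.221  -0.1067  0.4212] d [ 0.2083 -0.0069 -0.9781] jaw [-0.0014 -1.      0.0067] F board [-0.0868  0.5258 -0.0962] w 0.04332651604036641
q [-0.1425  0.338   1.2673  0.2099  1.5418 -0.0622]
```

View pics/s18c.png

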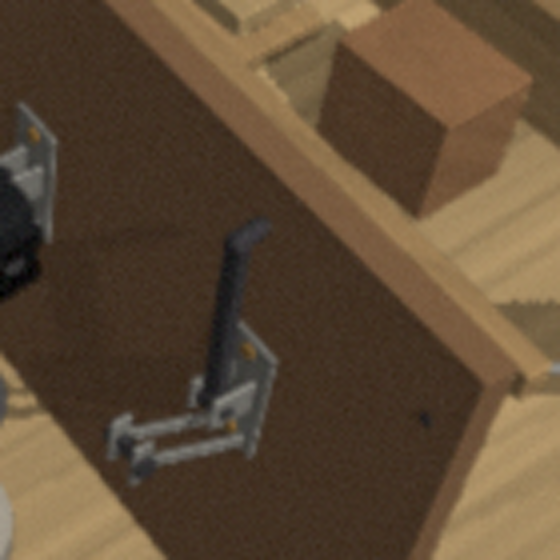

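View pics/t18c.png

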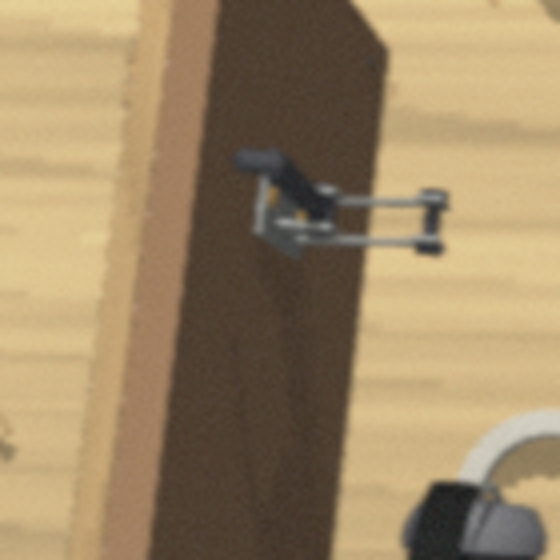

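Arm A is up, but the tool stayed put when the jaws opened. So the fingertips may have been bearing on the board and taking part of the press. I'll press again from the front with closed fingertips on the arm's outer face, where only the arm can be touched.

```bash
python3 - <<'E'
from plan import *
a=np.pi/4; d=np.array([np.sin(a),0,-np.cos(a)])
tcp=np.array([-.085,-.1076,.313]); go(tcp-.005*d,d,(0,1,0))
E
```

```text
TCP target [0.6121 0.2218 0.313 ] now [0.6004 0.0852 0.4166] shift/.5 [-0.2255  0.2594 -0.0036] turn/pi [-0.0033 -0.0005  0.1838]
```

```bash
python3 -m crank '[[0,0.02,0,0,0,0.05,-1],[-0.03,0.08,0,0,0,0.1,-1],[-0.08,0.14,0,-0.001,0,0.15,-1],[-0.13,0.2,-0.001,-0.002,0,0.184,-1],[-0.18,0.24,-0.002,-0.003,0,0.184,-1],[-0.22,0.2594,-0.0036,-0.0033,0,0.184,-1],[-0.2255,0.2594,-0.0036,-0.0033,0,0.184,-1],[-0.2255,0.2594,-0.0036,-0.0033,0,0.184,-1]]' 20|sed -n 4,5p; python3 - <<'E'
from plan import *
st()
p,c,o=obs();print(tob(p))
s=vision.camera("scene");t=vision.camera("top")
crop(s,280,40,440,200,4,"pics/s19c.png");crop(t,90,150,260,290,4,"pics/t19c.png")
a=np.pi/4; d=np.array([np.sin(a),0,-np.cos(a)])
tcp=np.array([-.05,-.1076,.313]); go(tcp-.005*d,d,(0,1,0))
print(c.inv().apply(RB@np.array([.001,0,0]))/.5)
E
```

```text
ft_force: [-0.2, -0.4, 0.3]
grip_width: 0.0005
t 32.775 grasp pt board [-0.0846 -0.1051  0.3145] d [ 0.7081  0.0065 -0.7061] jaw [ 0.0047 -1.     -0.0046] F board [-0.422   0.1653  0.3276] w 0.000524130294601625
q [-0.1539  0.499   1.5239  0.8199  1.3083 -0.3734]
[-0.0811 -0.105   0.311 ]
TCP target [0.6151 0.2567 0.313 ] now [0.6099 0.2251 0.3107] shift/.5 [-0.0482  0.0418  0.0051] turn/pi [ 0.0019 -0.0004 -0.0004]
[-0.0014  0.0014  0.    ]
```

View pics/s19c.png

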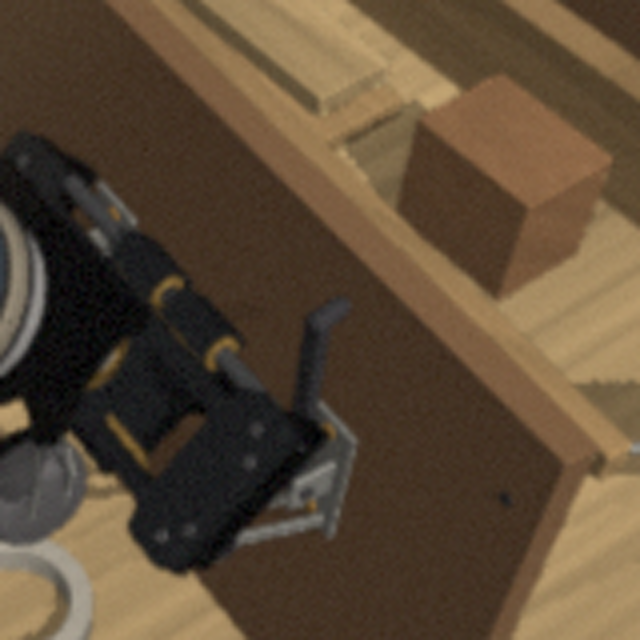

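View pics/t19c.png

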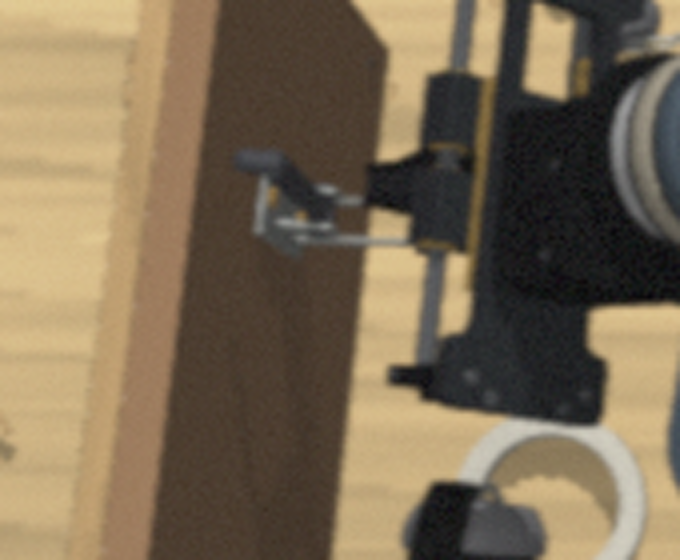

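```bash
python3 -m crank '[[-0.016,0.012,0.0051,0,0,0,-1],[-0.032,0.026,0.0051,0,0,0,-1],[-0.0482,0.0418,0.0051,0,0,0,-1],[-0.0482,0.0418,0.0051,0,0,0,-1]]' 20|sed -n 4,5p; cat > fx.py <<'E'
from plan import *
p,c,o=obs();print("t %.3f"%o["time"],"tcp",tob(p),"F",RB.T@np.array(o["ft_force"]))
E
python3 fx.py; python3 -m crank '[[-0.0028,0.0028,0,0,0,0,-1],[-0.0056,0.0056,0,0,0,0,-1]]'>/dev/null; python3 fx.py;python3 -m crank '[[-0.0014,0.0014,0,0,0,0,-1],[-0.0028,0.0028,0,0,0,0,-1]]'>/dev/null; python3 fx.py
```

```text
ft_force: [-0.2, 0.1, -0.2]
grip_width: 0.0007
t 33.375 tcp [-0.0488 -0.1068  0.312 ] F [ 0.1039  0.1875 -0.1643]
t 33.625 tcp [-0.0465 -0.1069  0.3119] F [-5.3392  2.3178  2.4937]
t 33.875 tcp [-0.0448 -0.1069  0.3119] F [-5.6052  1.199   3.1728]
```

Contact at about 5.5 N and the arm is still moving at pivot friction, so it was not home. Continuing to press in small steps.

```bash
python3 -m crank '[[-0.0014,0.0014,0,0,0,0,-1],[-0.0028,0.0028,0,0,0,0,-1]]'>/dev/null; python3 fx.py;python3 -m crank '[[-0.0014,0.0014,0,0,0,0,-1]]'>/dev/null; python3 fx.py;python3 -m crank '[[-0.0014,0.0014,0,0,0,0,-1]]'>/dev/null; python3 fx.py
```

```text
t 34.125 tcp [-0.0428 -0.1069  0.312 ] F [-6.2075  1.4979  2.1903]
t 34.250 tcp [-0.0418 -0.1069  0.312 ] F [-4.8908  1.3856  2.354 ]
t 34.375 tcp [-0.041 -0.107  0.312] F [-9.0151  1.399   4.3924]
```

```bash
python3 -m crank '[[-0.0014,0.0014,0,0,0,0,-1]]'>/dev/null; python3 fx.py;python3 -m crank '[[-0.0014,0.0014,0,0,0,0,-1]]'>/dev/null; python3 fx.py
```

```text
t 34.500 tcp [-0.0407 -0.1071  0.3119] F [-11.4052   0.7512   3.7412]
t 34.625 tcp [-0.0404 -0.1071  0.3119] F [-14.8838   2.9265   6.0105]
```

```bash
python3 -m crank '[[-0.0014,0.0014,0,0,0,0,-1]]'>/dev/null; python3 fx.py;python3 -m crank '[[0,0,0,0,0,0,-1]]'>/dev/null; python3 fx.py
```

```text
t 34.750 tcp [-0.0402 -0.1072  0.3119] F [-19.144    4.067    7.8051]
t 34.875 tcp [-0.0402 -0.1072  0.3119] F [-15.7549   3.054    6.5362]
```

```bash
python3 -m crank '[[-0.0009,0.0009,0,0,0,0,-1]]'>/dev/null; python3 fx.py;python3 -m crank '[[0,0,0,0,0,0,-1],[0,0,0,0,0,0,-1],[0,0,0,0,0,0,-1]]'>/dev/null; python3 fx.py
```

```text
t 35.000 tcp [-0.0401 -0.1072  0.3119] F [-19.618    4.4044   7.977 ]
t 35.375 tcp [-0.0401 -0.1072  0.3119] F [-18.0001   4.0231   7.6847]
```

Steady at 18 N against the board. Retreating straight back, then checking.

```bash
python3 -m crank '[[0.02,-0.02,0,0,0,0,-1],[0.06,-0.06,0,0,0,0,-1],[0.11,-0.13,0,0,0,0,-1],[0.15,-0.22,0,0,0,0,-1],[0.18,-0.32,0,0,0,0,-1],[0.2,-0.42,0,0,0,0,-1],[0.2,-0.42,0,0,0,0,-1]]' |sed -n 2,4p; python3 fx.py; python3 - <<'E'
from plan import *
s=vision.camera("scene");t=vision.camera("top")
cv2.imwrite("pics/s20.png",s);cv2.imwrite("pics/t20.png",t)
crop(s,220,20,410,220,3,"pics/s20c.png");crop(t,80,130,280,350,2.7,"pics/t20c.png")
E
```

```text
position: [0.5996, 0.0488, 0.3911]
tool_rot: [-0.242, 0.665, -0.298, 0.64]
ft_force: [1.1, 0.3, 0.0]
t 36.250 tcp [-0.2584 -0.1101  0.3911] F [ 0.3995 -1.0435  0.0004]
```

View pics/s20c.png

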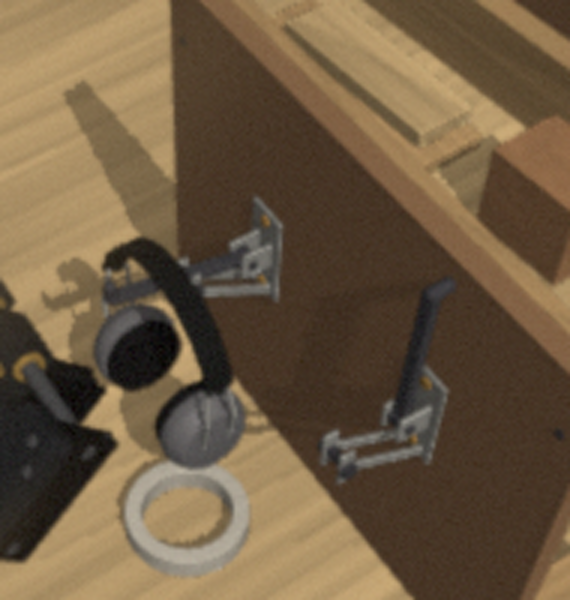

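View pics/t20.png

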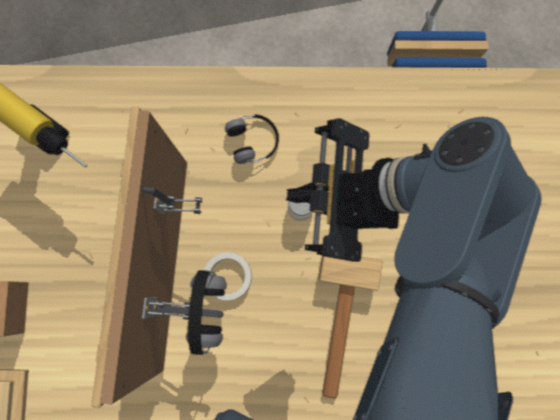

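Both views show what was asked. B is down with the muffs hanging on it (top view about (205,310), a cup on each side), A is upright with its nose to the board (150,195), the bystanders are undisturbed and the robot is clear. Handing in.

```bash
python3 -c "
from rig import robot
print(robot.hand_in())"
```

```text
the job is handed in; nothing more can be done
None
```

The job is done and handed in at about 36 s: the ear defenders hang on hook_b, which is folded down to its stop, and hook_a is folded up with its nose on the board.

- **hook_b:** I felt its stop at about 1.43 rad. I pressed it home with 17 N steady at the grip point (peak about 22 N, roughly 20 N at the arm's end).
- **Ear defenders:** I gripped the larger pair by the headband, carried it over and lowered it onto hook_b until it touched; that pressed the arm with about 14 N. The band now crosses the arm with a cup on each side.
- **hook_a:** My first press looked good but was wrong. The tool stayed put when the jaws opened, so some part of it, probably the fingertips, had been bearing on the board. The arm then moved several millimetres further when pushed.
- **hook_a, second press:** I pushed it again with closed fingertips on the arm's front face until its nose stopped on the board. It held 18 N steady (peak about 20 N, near 16–18 N at the arm's end).

**Last checks:** The final pictures show both hooks as asked, the other things on the bench where they were, and the robot clear. The wrist force read about 1 N.

**Disagreements:**
- My early estimate of hook_b's position was about 6 mm off. The grip and later pictures corrected it.
- The force on each stop comes from the wrist reading, with the pivot's friction and the pads' twist only estimated. I put the net force on the stops at about 10–12 N steady, the low end of your range.

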